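Clean down the club-trimming plate under extraction

ROBOT

A 7-joint arm with a two-finger parallel gripper is mounted at the origin on the work surface. World frame = base frame: x ahead of the robot, y to its left, z up, the work surface at z = 0. Lengths are in m, angles in rad, forces in N, time in s.
With the tool pointing down it reaches from about 0.425 to 0.95 m from the base axis. Payload 4.7 kg.
Tool frame: the origin (TCP) lies midway between the tips of the shut fingers; the grasp point (between the pads) lies 19 mm behind it (pinch_z is the z of the grasp point in the tool frame, in m); z points along the fingers, y is the line along which they close (so a half turn about z gives the same grasp; the last joint's range is limited). The gripper opens to 87 mm and grips with 3 to 60 N. Pads are 19 mm wide; open, the fingers measure 117 mm over their backs; the gripper's body (75 mm by 190 mm) begins 51 mm behind the grasp point.
Start: joints at [-1.246, 0.469, -0.049, 1.532, 0.024, 1.141, -0.082], TCP at [0.234, 0.633, 0.223] pointing down, gripper open.
Joint ranges: [-2.59, 2.59], [-0.33, 1.99], [-1.39, 1.29], [0.1, 2.45], [-1.04, 4.18], [0.21, 1.99], [-2.66, 2.66]. Speed limits (rad/s): [2.57, 2.57, 3.14, 3.14, 3.14, 3.14, 3.14].

INTERFACE

Orientations are given as a 3x3 rotation matrix whose columns are the frame's x, y, z axes.
In Python, from workcell import get_obs, capture, finish_job, outline_of, pinch_z gives the robot as it stands.
- The arm moves only by the tool play_rows, never from a script. Its argument "rows" is a list of rows, each an object with "translation": the shift along the tool's x, y, z scaled (see below), a list of three; "spin": the turn about the tool's z scaled (see below); "gripper": the opening, from 0 (shut) to 1 (fully open). In form: [{"translation": [dx, dy, dz], "spin": spin, "gripper": gripper}, ...]. A call has 1 to 20 rows; each row shifts and turns the commanded pose from where the row before left it, along the tool's axes as they then stand; what a row does not reach is not made up. The controller multiplies each number of a shift by 40 mm and each number of a turn by 0.1 rad. A row lasts 1/12 s, in which the tool goes at most 41.7 mm and 7.16 degrees, less where a joint would pass 70% of its speed; a pose out of reach is approached as far as the arm can. A call with a number of a shift or a turn outside -1 to 1 is refused whole. A call with a gripper value outside its range is refused whole. The fingers move at their own pace and stop on an object; "grip_force" is the grip in N (left out, the last holds). Time passes only in rows, so rows that do not move let the fingers close. It gives the time, the measured TCP pose, the force, the opening and the grip force at its end, in the units of the state.
- get_obs(): the state, without advancing time (a new reading comes with each control period).
- capture(name): name is "scene" or "top" or "wrist"; returns a dict with "img" (384x512x3 uint8, red, green, blue), "depth" (384x512 float32, m along the optical axis (not along the pixel's ray), 0 where there is no reading), "fx", "fy", "cx", "cy" (pixels), "distortion" ([k1, k2, p1, p2, k3] as OpenCV has them; the pictures are not rectified), "eye" and "attitude" of the camera in the world; the wrist camera has in their place "mount" (4x4, takes a point from camera to tool coordinates, whose origin is the TCP and whose axes are the flange's). Camera axes: x right, y up, looking along -z (the intrinsics and any distortion apply to the point x, -y, -z); pixel columns grow to the right and rows downward; lengths in m; the calibration is good to about 2 mm. A picture is of the moment at which its call begins: read the wrist's pose just before it.
- finish_job(): hands the job in; it is judged then, once.
Trained networks look in a picture, given as the dict that the camera call returned (one of the last four; its "shot" number tells which), for a name from the list of things; names that differ only in an ending like _2 or _b are one class to them, and where a whole thing is asked for, a point or a joint stands for the part that bears it (a point fixed in the world has none). Each returns a list of dicts, best first, with "confidence" (0 to 1); they miss things now and then, are a little off and sometimes report something else, mostly with a low value. They report only what shows in the picture. A call takes as long as a camera call. They do not tell look-alikes from the thing itself.
- outline_of(picture, thing): "mask" (384x512 bool, what is visible of it) and "extent" ([left, top, right, bottom] in pixels, round what is visible of it).
The state is a dict: "t": time; "joints": joint angles; "qvel": joint speeds; "joint_torque": joint torques, N m; "tool_pos": TCP position; "ee_rot": TCP orientation; "wrist_force": force on the tool from outside, world axes, zero at the start; "torque": the same for the moment, N m; "gripper_width": finger opening in m; "grasp_force": force on a finger pad.
Only numpy, scipy, OpenCV 4.12 (cv2) and the standard library are available. Lean on these libraries where they do the work, as an engineer would, in place of code of your own. Each camera call takes 0.05 s, during which the arm holds its last target. There are 200 camera calls.

TASK

Clean down the trimming plate: first push the dust collector's blue door shut until its ball catch holds it, then set the red damper lever in line with the green pointer and leave it there while you scrape every loose offcut off the steel plate into the blue tray with the yellow scraper block (they are sharp: keep the gripper itself off them). When all are in the tray, stand the scraper upright on the green parking mark and pull the damper lever fully back to idle, towards the robot; leave the spray can, the jar and the tape roll alone.

Things in the scene. Friction and masses are not known exactly. Their poses are not given: they have to be found in the camera images.
- station: Fixed scraping station: bright steel plate 150 mm (its x) by 300 mm (its y), top 50 mm above the table, with red fences 6 mm thick that rise 16 mm above the plate on both x sides (inner faces at x = +-75) and at its +y end (inner face at y = +150). The -y end (y = -150) has no fence and drops into the blue tray. Origin: table level under the plate's centre.
- tray (a point): Centre of the floor of the blue catch tray fixed to the station's -y end; axes as the station. The tray is 150 mm (x) by 114 mm (y) inside, its floor 4 mm and its rim 46 mm above the table (below the plate's top).
- offcut0: Loose offcut lying on the plate: orange block 22 x 16 x 9 mm, 15 to 20 g. Origin: centre of its underside. May be absent.
- offcut1: Loose offcut lying on the plate: short brass disc, 20 mm across, 9 mm high, 15 to 20 g. Origin: centre of its underside. May be absent.
- offcut2: Loose offcut lying on the plate: short brass disc, 20 mm across, 9 mm high, 15 to 20 g. Origin: centre of its underside. May be absent.
- offcut3: Loose offcut lying on the plate: orange block 22 x 16 x 9 mm, 15 to 20 g. Origin: centre of its underside. May be absent.
- offcut4: Loose offcut lying on the plate: orange block 22 x 16 x 9 mm, 15 to 20 g. Origin: centre of its underside. May be absent.
- offcut5: Loose offcut lying on the plate: short brass disc, 20 mm across, 9 mm high, 15 to 20 g. Origin: centre of its underside. May be absent.
- offcut6: Loose offcut lying on the plate: short brass disc, 20 mm across, 9 mm high, 15 to 20 g. Origin: centre of its underside. May be absent.
- scraper: Loose yellow scraper block standing upright on its black rubber foot: foot 80 mm (its x, the scraping width) by 50 mm (its y) and 24 mm high, above it a grip rib 56 mm (x) by 22 mm (y), top 64 mm above the underside; about 0.13 to 0.25 kg. Origin: centre of the underside. Either long side may lead.
- park: Green parking mark with a white border painted on the table, 110 x 64 mm, no height. Origin: its centre.
- damper_hinge (a point): Hinge axis of the damper lever, 65 mm above the table on the grey damper box (110 x 70 x 58 mm); axes turn with the lever; y is the hinge axis.
- damper_knob (a point): Centre of the red upright knob of the lever (22 mm thick, 36 mm long along the lever), 115 mm from the hinge axis. Axes turn with the lever and are those of the damper box at lever value 0.
- damper (a joint): Damper lever angle, rad: 0 = idle, against its stop, leaning 0.65 rad from vertical towards the robot (the box's -x); 1.3 = leaning 0.65 rad away. Grows as the knob moves away from the robot; friction (about 2 N at the knob) holds it where it is left.
- setmark (a joint): Angle of the green pointer on the same axis and the same scale as joint damper: the lever is in line with it when both read the same. It cannot be touched or moved.
- setmark_tip (a point): Tip of the flat green pointer (14 mm wide, 9 mm thick), 90 mm from the hinge axis and 36 mm to the box's -y side of the lever. Axes turn with the pointer as the knob's do with the lever.
- door_hinge (a point): On the vertical hinge line of the blue door (at its left, +y, end seen from the robot), 95 mm above the table; axes turn with the door: the door runs 195 mm along -y and is 14 mm thick, its outer face at x = -14 mm; it reaches from 7 to 183 mm above the table.
- door_edge (a point): Upper corner of the door's outer face at its free end, 183 mm above the table; axes turn with the door. A steel pull stands 23 mm off the outer face, 170 mm from the hinge line, 30 to 105 mm above the table. The grey collector box behind the door is 190 mm high, its front flush with the shut door's back: keep the gripper's body above it.
- door (a joint): Door angle, rad: 0 = shut; grows as it opens towards the robot. Swings with little friction; in the last 0.07 rad a ball catch first resists (about 3 N at the edge), then pulls it to 0 and holds it.
- spray: Bystander: spray can, 60 mm across, 170 mm high. Origin: centre of its underside.
- jar: Bystander: amber jar, 64 mm across, 80 mm high. Origin: centre of its underside.
- tape: Bystander: paper tape roll lying flat, 100 mm across, 45 mm high. Origin: centre of its underside.
Not all that is in view belongs to the job. There is more than one size of the scraper; the job needs the middle-sized. Leave any orange look-alike of the part that bears damper_hinge alone.

How it is judged:
By the outcome, as a careful person would: the job done as asked, in the order asked, and still so for the second after the job is handed in, with the robot touching nothing.
Of offcut0, offcut1, offcut2, offcut3, offcut4, offcut5, offcut6 only 3 to 7 are there at a start; the rules pass over those that are not, and their reading is None.
At some moment in a run one of scraper, offcut0, offcut1, offcut2, offcut3, offcut4, offcut5, offcut6 may be knocked a few centimetres aside while the robot is not near it.
It also fails if it takes over 210 s, if anything falls off the work surface, if the arm or the gripper's body presses on something with over 40 N, if the wrist force passes 120 N, or if a joint passes its speed limit or range.

## Working session

There is one attempt and no reset: what is moved stays moved. The work goes in short steps, Python scripts to look and compute and a tool call to move; the robot and the scene stay as the last step left them, time stands still between calls to the robot, and variables do not carry over. Pictures are saved under pics/ and viewed, at most 14 in all, crops included, and the job is handed in when it is done.

Besides the shell and the picture viewer there is one more tool, called after "Emit:" by a JSON object that holds its "method" and its "body". play_rows: Moves the arm, as the interface text tells. Its arguments: {"type":"object","properties":{"rows":{"type":"array"},"grip_force":{"type":"number"}},"required":["rows"]}

```bash
mkdir -p pics; ls; cat > h.py <<'E'
import numpy as np, cv2
from workcell import *
def save(p,n): cv2.imwrite('pics/'+n, p['img'][:,:,::-1])
def cam(p,o=None):
    if 'mount' in p:
        T=np.eye(4);T[:3,:3]=np.array(o['ee_rot']);T[:3,3]=o['tool_pos']
        return T@np.array(p['mount'])
    T=np.eye(4);T[:3,:3]=np.array(p['attitude']);T[:3,3]=p['eye'];return T
def pts(p,m,o=None):
    v,u=np.nonzero(m&(p['depth']>0)); 
    K=np.array([[p['fx'],0,p['cx']],[0,p['fy'],p['cy']],[0,0,1]])
    n=cv2.undistortPoints(np.c_[u,v].astype(float)[:,None],K,np.array(p['distortion']))[:,0]
    d=p['depth'][v,u]; X=np.c_[n[:,0]*d,-n[:,1]*d,-d]
    T=cam(p,o); return X@T[:3,:3].T+T[:3,3],u,v
def proj(p,X,o=None):
    T=cam(p,o);Y=(np.atleast_2d(X)-T[:3,3])@T[:3,:3];Y=Y*[1,-1,-1]
    K=np.array([[p['fx'],0,p['cx']],[0,p['fy'],p['cy']],[0,0,1]])
    return cv2.projectPoints(Y,np.zeros(3),np.zeros(3),K,np.array(p['distortion']))[0][:,0]
E
python3 - <<'E'
from h import *
o=get_obs();print({k:np.round(v,3).tolist() for k,v in o.items()},pinch_z)
a=capture('scene');b=capture('top')
for p,n in((a,'scene'),(b,'top')):
    print(n,np.round(p['eye'],3),np.round(p['attitude'],2).tolist(),p['fx'])
    save(p,n+'0.png')
    for t in 'station offcut0 offcut1 scraper park damper_knob setmark_tip door_edge spray jar tape'.split():
        for r in outline_of(p,t):
            if r['confidence']>.3:
                X,u,v=pts(p,r['mask']); 
                print(t,round(r['confidence'],2),r['extent'],len(X),np.round(np.median(X,0),3) if len(X) else '',np.round(np.percentile(X,[3,97],0),3).tolist() if len(X) else '')
E
```

```text
pics
{'t': 0.0, 'joints': [-1.246, 0.469, -0.049, 1.534, 0.024, 1.141, -0.082], 'qvel': [-0.001, -0.002, 0.001, -0.0, 0.001, -0.003, 0.0], 'joint_torque': [-0.0, -50.796, -0.08, -23.616, -0.061, 0.038, 0.0], 'tool_pos': [0.234, 0.633, 0.221], 'ee_rot': [[-0.938, 0.346, -0.001], [0.346, 0.938, -0.002], [-0.0, -0.002, -1.0]], 'wrist_force': [0.08, 0.092, -0.2], 'torque': [0.001, -0.017, 0.041], 'grasp_force': 0.0, 'gripper_width': 0.087} -0.0187
scene [ 0.817 -0.508  1.135] [[0.87, -0.4, 0.27], [0.49, 0.73, -0.47], [-0.01, 0.55, 0.84]] 420.3727936010849
station 0.79 [167.3, 218.3, 300.5, 384.0] 10196 [ 0.589 -0.236  0.048] [[0.509, -0.407, 0.0], [0.666, -0.003, 0.065]]
offcut0 0.61 [218.8, 290.0, 224.6, 297.7] 33 [ 0.542 -0.228  0.059] [[0.535, -0.235, 0.056], [0.549, -0.221, 0.062]]
offcut0 0.59 [231.3, 282.7, 237.8, 291.6] 45 [ 0.565 -0.193  0.058] [[0.556, -0.201, 0.051], [0.572, -0.184, 0.062]]
offcut0 0.53 [238.9, 257.6, 250.1, 265.2] 44 [ 0.549 -0.117  0.058] [[0.539, -0.126, 0.054], [0.558, -0.108, 0.062]]
offcut0 0.5 [240.6, 275.2, 241.8, 278.5] 27 [ 0.567 -0.156  0.058] [[0.55
[... 3129 characters left out ...]
632, 0.079, 0.152]]
door_edge 0.62 [243.3, 145.5, 250.4, 155.6] 26 [0.621 0.074 0.144] [[0.613, 0.07, 0.12], [0.629, 0.079, 0.152]]
door_edge 0.58 [115.9, 164.4, 178.9, 215.1] 537 [0.49  0.341 0.18 ] [[0.443, 0.289, 0.005], [0.567, 0.431, 0.187]]
spray 0.74 [244.7, 88.8, 269.1, 123.3] 655 [0.748 0.037 0.157] [[0.735, 0.008, 0.005], [0.787, 0.066, 0.174]]
spray 0.54 [294.3, 101.4, 313.4, 126.5] 389 [ 0.754 -0.114  0.076] [[0.736, -0.141, 0.014], [0.786, -0.089, 0.084]]
jar 0.86 [293.7, 98.7, 316.7, 123.8] 419 [ 0.756 -0.114  0.076] [[0.736, -0.143, 0.012], [0.79, -0.087, 0.084]]
tape 0.62 [371.8, 204.0, 405.1, 235.3] 590 [ 0.414 -0.363  0.041] [[0.367, -0.407, -0.001], [0.459, -0.314, 0.049]]
```

```bash
python3 - <<'E'
import cv2
a=cv2.imread('pics/scene0.png');cv2.imwrite('pics/scene0c.png',cv2.resize(a[60:384,100:420],(790,800*324//320))[:600*1] if 0 else cv2.resize(a[60:384,90:410],None,fx=1.85,fy=1.85,interpolation=cv2.INTER_CUBIC))
a=cv2.imread('pics/top0.png');cv2.imwrite('pics/top0c.png',cv2.resize(a[80:350,100:420],None,fx=2.2,fy=2.2,interpolation=cv2.INTER_CUBIC))
E
```

```text
(no output)
```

View pics/scene0c.png

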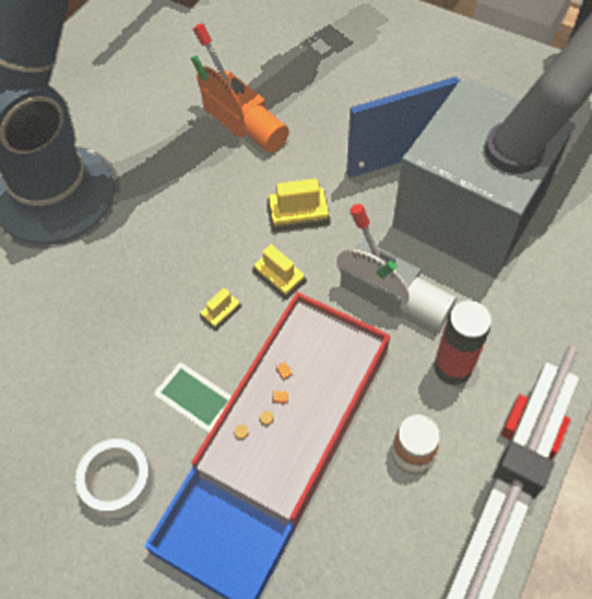

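View pics/top0c.png

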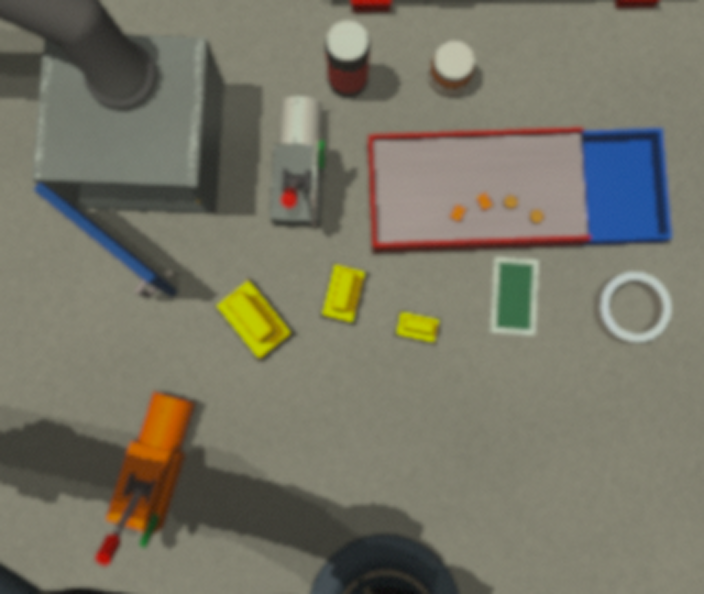

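Look-alikes (scene-crop pixels):
- **Scrapers:** large (298,203), middle (278,270), small (220,307). I take the middle one, at world about (0.447, 0.037).
- **Damper boxes:** orange (240,105) and grey (380,275). I take the grey one.

There are four offcuts: two orange at (284,370) and (280,397), and two brass at (266,418) and (241,432). Next I'll measure precisely.

```bash
python3 - <<'E'
from h import *
a=capture('scene');b=capture('top');P=[];C=[]
for p in (a,b):
    X,u,v=pts(p,np.ones((384,512),bool));P.append(X);C.append(cv2.cvtColor(p['img'],cv2.COLOR_RGB2HSV)[v,u])
cv2.imwrite('pics/mid.png',cv2.resize(np.vstack([a['img'][185:235,205:285],b['img'][190:240,230:310]])[:,:,::-1],None,fx=6,fy=6))
def sel(name,box,hr,smin=100,rect=False):
    for n,X,c in zip('st',P,C):
        h=c[:,0].astype(int);k=np.ones(len(X),bool)
        for i in range(3): k&=(X[:,i]>box[2*i])&(X[:,i]<box[2*i+1])
        hh=(h>=hr[0])&(h<=hr[1]) if hr[0]<=hr[1] else (h>=hr[0])|(h<=hr[1])
        k&=hh&(c[:,1]>=smin); Y=X[k]
        if len(Y)<4: print(name,n,len(Y));continue
        print(name,n,len(Y),'mean',np.round(Y.mean(0),4),'lo',np.round(np.percentile(Y,2,axis=0),3),'hi',np.round(np.percentile(Y,98,axis=0),3))
        if rect: print('   rect',[np.round(q,4).tolist() for q in cv2.minAreaRect(np.float32(Y[:,:2]))])
        yield Y
for Y in sel('fence',(.45,.75,-.35,.05,.058,.075),(172,8),120,True):pass
for Y in sel('traywall',(.45,.75,-.45,-.28,.03,.055),(100,130),100,True):pass
for Y in sel('knob',(.48,.72,.06,.17,.10,.22),(172,8),120,True):pass
for Y in sel('pointer',(.5,.72,.04,.11,.07,.18),(45,90),80,True):
    q=Y[:,[0,2]];w,V=np.linalg.eigh(np.cov(q.T));print('   dir xz',V[:,1])
for Y in sel('boxtop',(.5,.75,.05,.18,.052,.064),(0,180),0,True):pass
for Y in sel('scr',(.38,.50,-.01,.09,.02,.03),(18,38),100,True):pass
for Y in sel('rib',(.38,.50,-.01,.09,.055,.07),(18,38),100,True):pass
for Y in sel('door',(.38,.62,.2,.48,.03,.20),(100,130),90,True):
    q=Y[:,:2];w,V=np.linalg.eigh(np.cov(q.T));print('   dir',V[:,1],w**.5)
for Y in sel('park',(.35,.5,-.27,-.14,-.01,.01),(45,90),60,True):pass
for Y in sel('colltop',(.5,.9,.1,.6,.18,.2),(0,180),0,True):pass
E
```

```text
fence s 631 mean [ 0.5872 -0.1246  0.0644] lo [ 0.504 -0.294  0.059] hi [0.668 0.007 0.069]
   rect [[0.6255, -0.1416], [0.2436, 0.3163], 0.635]
fence t 499 mean [ 0.5966 -0.1137  0.0653] lo [ 0.503 -0.286  0.059] hi [0.737 0.036 0.072]
   rect [[0.6246, -0.1225], [0.2427, 0.3402], 0.3795]
traywall s 477 mean [ 0.5887 -0.3811  0.0436] lo [ 0.509 -0.42   0.032] hi [ 0.67  -0.306  0.049]
   rect [[0.589, -0.3604], [0.1636, 0.1184], 1.5426]
traywall t 337 mean [ 0.5902 -0.3825  0.0425] lo [ 0.508 -0.418  0.031] hi [ 0.669 -0.309  0.051]
   rect [[0.589, -0.3616], [0.1629, 0.1139], 1.2143]
knob s 83 mean [0.5531 0.1099 0.1778] lo [0.539 0.103 0.159] hi [0.565 0.12  0.19 ]
   rect [[0.5524, 0.1121], [0.0202, 0.0281], 78.7169]
knob t 56 mean [0.5491 0.115  0.184 ] lo [0.537 0.107 0.165] hi [0.566 0.124 0.192]
   rect [[0.5516, 0.1149], [0.0173, 0.03], 87.0535]
pointer s 28 mean [0.6231 0.0707 0.1401] lo [0.611 0.067 0.114] hi [0.632 0.077 0.152]
   rect [[0.6206, 0.0699], [0.0234, 0.0105], 19.4537]
   dir xz [0.39727043 0.91770159]
pointer t 33 mean [0.6187 0.0734 0.1384] lo [0.607 0.07  0
[... 1217 characters left out ...]
5 0.188]
   rect [[0.5104, 0.3649], [0.1953, 0.0129], 49.8314]
   dir [0.64513094 0.76407203] [0.00400612 0.05682568]
park s 490 mean [ 0.4361 -0.2017  0.0006] lo [ 0.391 -0.225 -0.004] hi [ 0.48  -0.179  0.005]
   rect [[0.4356, -0.2018], [0.0453, 0.0937], 84.4707]
park t 391 mean [ 0.4359 -0.1998  0.0006] lo [ 0.392 -0.221 -0.005] hi [ 0.479 -0.178  0.007]
   rect [[0.4363, -0.1999], [0.0463, 0.0911], 84.4937]
colltop s 3091 mean [0.6534 0.3086 0.1885] lo [0.538 0.22  0.182] hi [0.767 0.431 0.194]
   rect [[0.6301, 0.2689], [0.3416, 0.2716], 85.9953]
colltop t 4205 mean [0.6467 0.3275 0.1896] lo [0.535 0.225 0.182] hi [0.76  0.434 0.195]
   rect [[0.6373, 0.2766], [0.2653, 0.3359], 2.7901]
```

View pics/mid.png

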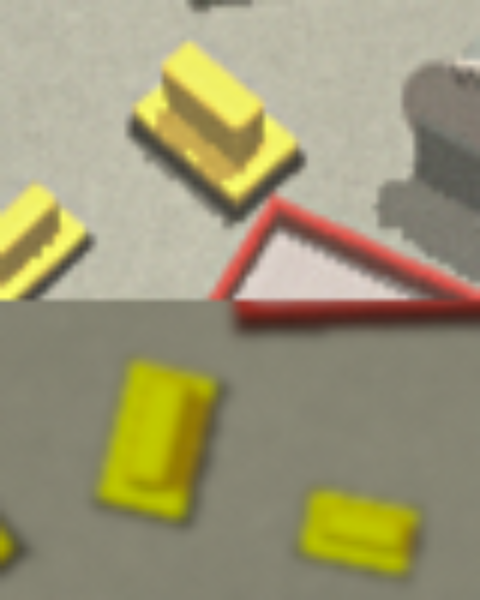

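Emit:
{"method": "play_rows", "body": {"rows": [{"translation": [0,0,0],"spin": -0.88,"gripper": 0},{"translation": [0,0,0],"spin": -0.88,"gripper": 0},{"translation": [0,0,0],"spin": -0.88,"gripper": 0},{"translation": [0,0,0],"spin": -0.88,"gripper": 0},{"translation": [-0.37,-0.615,0.163],"spin": 0,"gripper": 0},{"translation": [-0.37,-0.615,0.163],"spin": 0,"gripper": 0},{"translation": [-0.37,-0.615,0.163],"spin": 0,"gripper": 0},{"translation": [-0.37,-0.615,0.163],"spin": 0,"gripper": 0},{"translation": [-0.37,-0.615,0.163],"spin": 0,"gripper": 0},{"translation": [-0.37,-0.615,0.163],"spin": 0,"gripper": 0},{"translation": [-0.37,-0.615,0.163],"spin": 0,"gripper": 0},{"translation": [-0.37,-0.615,0.163],"spin": 0,"gripper": 0},{"translation": [-0.37,-0.615,0.163],"spin": 0,"gripper": 0},{"translation": [-0.37,-0.615,0.163],"spin": 0,"gripper": 0},{"translation": [-0.37,-0.615,0.163],"spin": 0,"gripper": 0},{"translation": [-0.37,-0.615,0.163],"spin": 0,"gripper": 0},{"translation": [0,0,0],"spin": 0,"gripper": 0}]}}

```text
t: 2.72
tool_pos: [0.414, 0.3309, 0.1432]
ee_rot: [[-1.0, 0.011, 0.0], [0.011, 1.0, -0.005], [-0.0, -0.005, -1.0]]
wrist_force: [0.8, 0.5, 0.0]
gripper_width: 0.0005
grasp_force: 0.0
```

Emit:
{"method": "play_rows", "body": {"rows": [{"translation": [-0.24,-0.17,0],"spin": -0.1,"gripper": 0},{"translation": [-0.24,-0.17,0],"spin": 0,"gripper": 0},{"translation": [-0.24,-0.17,0],"spin": 0,"gripper": 0},{"translation": [-0.24,-0.17,0],"spin": 0,"gripper": 0},{"translation": [-0.24,-0.17,0],"spin": 0,"gripper": 0},{"translation": [-0.24,-0.17,0],"spin": 0,"gripper": 0},{"translation": [-0.24,-0.17,0],"spin": 0,"gripper": 0},{"translation": [-0.24,-0.17,0],"spin": 0,"gripper": 0},{"translation": [-0.12,-0.05,0],"spin": 0,"gripper": 0},{"translation": [-0.12,-0.05,0],"spin": 0,"gripper": 0},{"translation": [-0.12,-0.05,0],"spin": 0,"gripper": 0},{"translation": [-0.12,-0.05,0],"spin": 0,"gripper": 0},{"translation": [-0.12,-0.05,0],"spin": 0,"gripper": 0},{"translation": [-0.12,-0.05,0],"spin": 0,"gripper": 0}]}}

```text
t: 3.88
tool_pos: [0.5172, 0.2724, 0.1443]
ee_rot: [[-1.0, -0.009, -0.0], [-0.009, 1.0, 0.0], [0.0, 0.0, -1.0]]
wrist_force: [0.2, 0.7, 0.1]
gripper_width: 0.0003
grasp_force: 0.2
```

```bash
cat > door.py <<'E'
from h import *
import sys
for nm in ('scene','top'):
    p=capture(nm);X,u,v=pts(p,np.ones((384,512),bool));c=cv2.cvtColor(p['img'],cv2.COLOR_RGB2HSV)[v,u]
    k=(X[:,0]>.38)&(X[:,0]<.65)&(X[:,1]>.2)&(X[:,1]<.48)&(X[:,2]>.174)&(X[:,2]<.19)
    Y=X[k&(c[:,0]>100)&(c[:,0]<130)&(c[:,1]>90)][:,:2]
    w,V=np.linalg.eigh(np.cov(Y.T));d=V[:,1]*np.sign(-V[1,1]);print(nm,len(Y),'ang',np.arctan2(-d[0],-d[1]),Y.mean(0),Y.min(0),Y.max(0))
    if len(sys.argv)>1: save(p,nm+sys.argv[1]+'.png')
o=get_obs();print(o['tool_pos'],o['wrist_force'])
E
python3 door.py 1
```

```text
scene 134 ang 0.17033653195669524 [0.55782492 0.36710825] [0.53927515 0.25789384] [0.57214921 0.43313518]
top 57 ang 0.3115465230833293 [0.56627436 0.41860219] [0.55702518 0.40251932] [0.5747323 0.4338018]
[0.51797372 0.27166056 0.14436429] [-1.39953781 -0.17338475  0.82601002]
```

Emit:
{"method": "play_rows", "body": {"rows": [{"translation": [-0.1,-0.03,0],"spin": 0,"gripper": 0},{"translation": [-0.1,-0.03,0],"spin": 0,"gripper": 0},{"translation": [-0.1,-0.03,0],"spin": 0,"gripper": 0},{"translation": [-0.1,-0.03,0],"spin": 0,"gripper": 0},{"translation": [-0.1,0,0],"spin": 0,"gripper": 0},{"translation": [-0.1,0,0],"spin": 0,"gripper": 0}]}}

```text
t: 4.48
tool_pos: [0.5403, 0.267, 0.144]
ee_rot: [[-1.0, -0.008, -0.002], [-0.008, 1.0, -0.001], [0.002, -0.001, -1.0]]
wrist_force: [-2.0, -1.3, -0.7]
gripper_width: 0.0006
grasp_force: 0.7
```

```bash
python3 door.py 2
```

```text
scene 64 ang 0.043524929592055145 [0.56662344 0.38931441] [0.55985358 0.33722136] [0.57301371 0.431647  ]
top 91 ang 0.054429414720521346 [0.56806718 0.40741701] [0.56009898 0.38291393] [0.57531708 0.43352841]
[0.54192755 0.26705485 0.14412483] [-0.26645815 -0.40642046  0.01007104]
```

Emit:
{"method": "play_rows", "body": {"rows": [{"translation": [-0.1,0,0],"spin": 0,"gripper": 0},{"translation": [-0.1,0,0],"spin": 0,"gripper": 0},{"translation": [0,0,0],"spin": 0,"gripper": 0}]}}

```text
t: 4.83
tool_pos: [0.542, 0.267, 0.1438]
ee_rot: [[-1.0, -0.009, -0.016], [-0.009, 1.0, -0.004], [0.016, -0.004, -1.0]]
wrist_force: [-19.4, -3.8, 13.9]
gripper_width: 0.0004
grasp_force: 9.4
```

Emit:
{"method": "play_rows", "body": {"rows": [{"translation": [-0.08,0,0],"spin": 0,"gripper": 0},{"translation": [-0.08,0,0],"spin": 0,"gripper": 0},{"translation": [0,0,0],"spin": 0,"gripper": 0}]}}

```text
t: 5.08
tool_pos: [0.5418, 0.267, 0.1436]
ee_rot: [[-1.0, -0.01, -0.029], [-0.01, 1.0, -0.007], [0.029, -0.007, -1.0]]
wrist_force: [-34.2, -5.2, 22.7]
gripper_width: 0.0005
grasp_force: 16.8
```

Emit:
{"method": "play_rows", "body": {"rows": [{"translation": [0.45,0,0],"spin": 0,"gripper": 0},{"translation": [0.45,0,0],"spin": 0,"gripper": 0},{"translation": [0.45,0,0],"spin": 0,"gripper": 0},{"translation": [0.45,0,-0.6],"spin": 0,"gripper": 0},{"translation": [0.45,0,-0.6],"spin": 0,"gripper": 0},{"translation": [0,-0.3,-0.6],"spin": 0,"gripper": 0},{"translation": [0,-0.6,-0.6],"spin": 0,"gripper": 0.5},{"translation": [0,-0.6,-0.6],"spin": 0,"gripper": 0.5},{"translation": [0,-0.6,-0.6],"spin": 0,"gripper": 0.5},{"translation": [0,-0.6,-0.2],"spin": 0,"gripper": 0.5},{"translation": [0,-0.6,0],"spin": 0,"gripper": 0.5},{"translation": [0,-0.5,0],"spin": 0,"gripper": 0.5},{"translation": [0,0,0],"spin": 0,"gripper": 0.5}]}}

```text
t: 6.17
tool_pos: [0.4678, 0.11, 0.2971]
ee_rot: [[-1.0, -0.001, 0.003], [-0.001, 1.0, -0.001], [-0.003, -0.001, -1.0]]
wrist_force: [-0.2, -1.0, -0.7]
gripper_width: 0.0384
grasp_force: 0.0
```

```bash
python3 door.py 3; python3 - <<'E'
from h import *
o=get_obs();print(o['tool_pos'],o['ee_rot'])
w=capture('wrist');s=capture('scene');print(np.round(w['mount'],3).tolist())
X,u,v=pts(w,np.ones((384,512),bool),o);c=cv2.cvtColor(w['img'],cv2.COLOR_RGB2HSV)[v,u]
def sel(n,m):
    Y=X[m];print(n,len(Y), np.round(Y.mean(0),4),np.round(np.percentile(Y,[2,98],0),4).tolist()) if len(Y)>5 else print(n,len(Y));return Y
R=(X[:,0]>.48)&(X[:,0]<.72)&(X[:,1]>.04)&(X[:,1]<.18)
sat=c[:,1]>110
kn=sel('knob',R&sat&((c[:,0]>172)|(c[:,0]<8))&(X[:,2]>.1))
po=sel('ptr',R&(c[:,1]>80)&(c[:,0]>45)&(c[:,0]<90)&(X[:,2]>.07))
bt=sel('box',R&(X[:,2]>.053)&(X[:,2]<.062)); print(cv2.minAreaRect(np.float32(bt[:,:2])))
h=np.histogram(po[:,2],8);print(h)
for z in np.arange(.1,.16,.01):
    k=abs(po[:,2]-z)<.005
    if k.sum()>3: print(z,k.sum(),po[k].mean(0),np.ptp(po[k],axis=0))
save(w,'wrist1.png')
print(w['img'].shape)
E
```

```text
scene 162 ang 0.05984025702937806 [0.56271525 0.3308263 ] [0.55219403 0.23908298] [0.5726682  0.43153868]
top 348 ang 0.059936162646618406 [0.56374662 0.33749466] [0.55214749 0.24189939] [0.57495823 0.43362818]
[0.46723943 0.1144271  0.2967173 ] [-0.18498292  1.3254249   0.07430706]
[0.46723943 0.1144271  0.2967173 ] [[-9.99977899e-01 -6.42706185e-03  1.70156137e-03]
 [-6.42561305e-03  9.99978990e-01  8.55557455e-04]
 [-1.70702434e-03  8.44604971e-04 -9.99998186e-01]]
[[0.0, 0.967, 0.254, 0.068], [1.0, -0.001, 0.001, 0.0], [0.001, 0.254, -0.967, -0.162], [0.0, 0.0, 0.0, 1.0]]
knob 47 [0.554  0.1159 0.1899] [[0.5522, 0.1093, 0.1888], [0.5565, 0.1224, 0.191]]
ptr 121 [0.6135 0.0758 0.1246] [[0.6078, 0.0717, 0.1099], [0.6187, 0.0801, 0.137]]
box 1722 [0.6001 0.1146 0.0582] [[0.5447, 0.0827, 0.0545], [0.6699, 0.1472, 0.0604]]
((0.6049301028251648, 0.11239221692085266), (0.06990697234869003, 0.14248493313789368), 86.1505126953125)
(array([12, 14, 12, 13, 17, 17, 19, 17]), array([0.1097358 , 0.11322277, 0.11670973, 0.12019669, 0.12368365,
       0.12717061, 0.13065758, 0.13414454, 0.1376315 ]))
0.11 19 [0.60868391 0.07590656 0.11217346] [0.00292122 0.00590944 0.00516551]
0.12 41 [0.61173832 0.07563667 0.12022594] [0.0056807  0.00761254 0.00969744]
0.13 49 [0.61579789 0.07622905 0.13020389] [0.00864157 0.00860866 0.00929429]
0.13999999999999999 12 [0.61791504 0.07493292 0.13645276] [0.00204366 0.00795274 0.0025378 ]
(384, 512, 3)
```

View pics/wrist1.png

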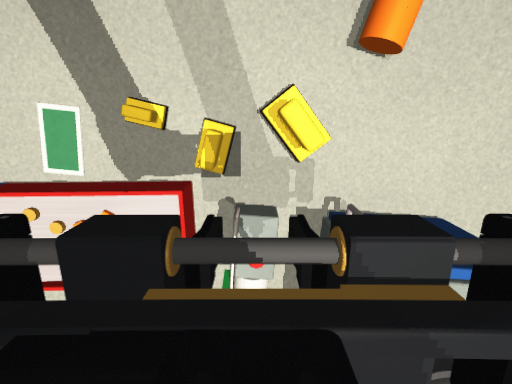

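```bash
cat > damp.py <<'E'
from h import *
from scipy.optimize import least_squares
def clouds(names):
    out=[]
    for nm in names:
        o=get_obs();p=capture(nm);X,u,v=pts(p,np.ones((384,512),bool),o);c=cv2.cvtColor(p['img'],cv2.COLOR_RGB2HSV)[v,u].astype(int)
        R=(X[:,0]>.47)&(X[:,0]<.74)&(X[:,1]>.04)&(X[:,1]<.16)&(X[:,2]<.21)
        kn=X[R&(c[:,1]>130)&((c[:,0]>172)|(c[:,0]<7))&(X[:,2]>.11)]
        po=X[R&(c[:,1]>90)&(c[:,0]>48)&(c[:,0]<88)&(X[:,2]>.09)]
        out.append((nm,kn,po))
    return out
def sd(Y,c,h):
    q=abs(Y-c)-h
    return np.linalg.norm(np.maximum(q,0),axis=1)+np.minimum(q.max(1),0)
def fit(cl,yaw=-.06):
    cy,sy=np.cos(yaw),np.sin(yaw);ux=np.array([cy,sy,0]);uy=np.array([-sy,cy,0])
    def loc(X,hx,hy,a):
        d=X-np.array([hx,hy,.065]);x=d@ux;y=d@uy;z=d[:,2]
        return np.c_[x*np.cos(a)-z*np.sin(a),y,x*np.sin(a)+z*np.cos(a)]
    def f(p):
        r=[p[4:]/.002]
        for i,(n,k,q) in enumerate(cl):
            t=p[4+3*i:7+3*i]
            for Y,a,c,h in ((k,p[2],[0,0,.115],[.011,.011,.018]),(q,p[3],[0,-.036,.06],[.0045,.007,.030])):
                if len(Y): r.append(sd(loc(Y+t,p[0],p[1],a),np.array(c),np.array(h))/.0015/np.sqrt(len(Y)/20))
        return np.concatenate(r)
    s=least_squares(f,np.r_[.60,.113,-.4,.3,np.zeros(3*len(cl))],loss='soft_l1')
    print('hinge',np.round(s.x[:2],4),'damper',round(s.x[2]+.65,3),'mark',round(s.x[3]+.65,3),'cost',round(s.cost,1),[(n,len(k),len(q)) for n,k,q in cl],np.round(s.x[4:],4))
    a=s.x[2];K=np.r_[s.x[:2],.065]+.115*(np.sin(a)*ux+[0,0,np.cos(a)]);b=s.x[3]
    print('knob',np.round(K,4),'target',np.round(np.r_[s.x[:2],.065]+.115*(np.sin(b)*ux+[0,0,np.cos(b)]),4));return s.x
if __name__=='__main__':
    cl=clouds(['scene','top','wrist'])
    fit(cl);fit(cl,-.07);[fit([c]) for c in cl]
    p=capture('scene');X,u,v=pts(p,np.ones((384,512),bool));c=cv2.cvtColor(p['img'],cv2.COLOR_RGB2HSV)[v,u]
    k=(X[:,2]>.186)&(X[:,2]<.194)&(X[:,0]>.53)&(X[:,0]<.7)&(X[:,1]>.23)&(X[:,1]<.43)&(c[:,1]<80);Y=X[k]
    e=[(y,np.sort(Y[abs(Y[:,1]-y)<.008][:,0])[1]) for y in np.arange(.25,.42,.02) if (abs(Y[:,1]-y)<.008).sum()>3]
    e=np.array(e);print('collector front yaw',np.polyfit(e[:,0],e[:,1],1),np.round(e[:,1],4))
E
python3 damp.py
```

```text
hinge [0.6022 0.1092] damper 0.349 mark 0.937 cost 1393.1 [('scene', 78, 18), ('top', 7, 26), ('wrist', 58, 113)] [ 0.002  -0.0045  0.0014 -0.0023  0.0038  0.0008  0.0001  0.0001 -0.0007]
knob [0.5682 0.1112 0.1748] target [0.6347 0.1072 0.1753]
hinge [0.6024 0.1092] damper 0.347 mark 0.939 cost 1394.4 [('scene', 78, 18), ('top', 7, 26), ('wrist', 58, 113)] [ 0.002  -0.0042  0.0013 -0.0022  0.0036  0.0007  0.0001  0.0001 -0.0008]
knob [0.5683 0.1116 0.1748] target [0.6352 0.107  0.1752]
hinge [0.5985 0.1133] damper 0.214 mark 1.001 cost 15.4 [('scene', 78, 18)] [-0.      0.      0.0004]
knob [0.5501 0.1162 0.1692] target [0.638  0.1109 0.173 ]
hinge [0.6539 0.0977] damper 1.602 mark 0.229 cost 378.2 [('top', 7, 26)] [ 0.     -0.     -0.0012]
knob [0.7474 0.0921 0.1317] target [0.607  0.1005 0.17  ]
hinge [0.598  0.1158] damper 0.32 mark 1.008 cost 4.2 [('wrist', 58, 113)] [ 0.     -0.      0.0005]
knob [0.5608 0.118  0.1738] target [0.6382 0.1134 0.1727]
collector front yaw [0.05194083 0.55481562] [0.567  0.5703 0.569  0.5718 0.5713 0.5727 0.5743 0.5752 0.5761]
```

Emit:
{"method": "play_rows", "body": {"rows": [{"translation": [-0.5,0,0],"spin": 0,"gripper": 0.5},{"translation": [-0.5,0,0],"spin": 0,"gripper": 0.5},{"translation": [-0.5,0,0],"spin": 0,"gripper": 0.5},{"translation": [-0.5,0,0],"spin": 0,"gripper": 0.5},{"translation": [0,0,0],"spin": 0.65,"gripper": 0.5},{"translation": [0,0,0.6],"spin": 0,"gripper": 0.5},{"translation": [0,0,0.6],"spin": 0,"gripper": 0.5},{"translation": [0,0,0.6],"spin": 0,"gripper": 0.5},{"translation": [0,0,0.5],"spin": 0,"gripper": 0.5},{"translation": [0,0,0],"spin": 0,"gripper": 0.5},{"translation": [0,0,0],"spin": 0,"gripper": 0.5}]}}

```text
t: 7.48
tool_pos: [0.5462, 0.1159, 0.2036]
ee_rot: [[-0.998, 0.056, -0.002], [0.056, 0.998, -0.001], [0.002, -0.001, -1.0]]
wrist_force: [0.5, -0.2, 0.7]
gripper_width: 0.0437
grasp_force: 0.0
```

```bash
python3 - <<'E'
from damp import *
o=get_obs();print(o['tool_pos'],o['ee_rot'][:,1],o['gripper_width'])
p=capture('scene');cv2.imwrite('pics/grip.png',cv2.resize(p['img'][130:240,240:350][:,:,::-1],None,fx=5,fy=5,interpolation=cv2.INTER_CUBIC))
E
```

```text
[0.54622468 0.11588455 0.20360048] [ 5.59917999e-02  9.98431004e-01 -6.69143934e-04] 0.04369172059667369
```

View pics/grip.png

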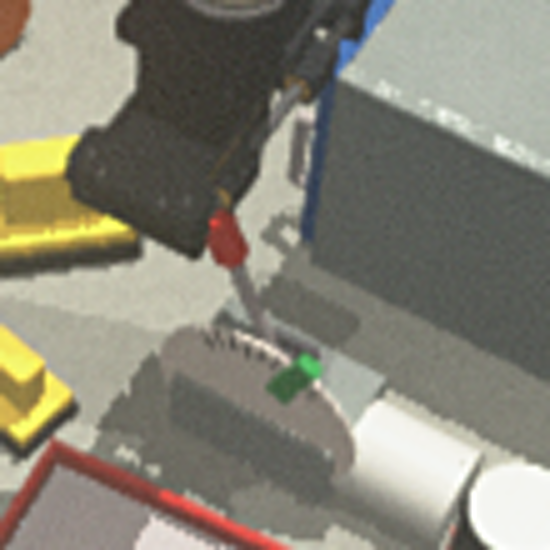

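The closeup shows the gripper right above the red knob (225,235), with the green pointer at (297,375). I'll descend and grip.

Emit:
{"method": "play_rows", "body": {"rows": [{"translation": [-0.05,0,0.4],"spin": 0,"gripper": 0.5},{"translation": [0,0,0.4],"spin": 0,"gripper": 0.5},{"translation": [0,0,0.4],"spin": 0,"gripper": 0.5},{"translation": [0,0,0],"spin": 0,"gripper": 0.5},{"translation": [0,0,0],"spin": 0,"gripper": 0.2},{"translation": [0,0,0],"spin": 0,"gripper": 0.2},{"translation": [0,0,0],"spin": 0,"gripper": 0.2},{"translation": [0,0,0],"spin": 0,"gripper": 0.2}], "grip_force": 8}}

```text
t: 8.2
tool_pos: [0.5495, 0.1156, 0.1577]
ee_rot: [[-0.998, 0.057, 0.002], [0.057, 0.998, 0.001], [-0.002, 0.001, -1.0]]
wrist_force: [-0.6, 0.2, -0.1]
gripper_width: 0.0242
grasp_force: 0.0
```

Emit:
{"method": "play_rows", "body": {"rows": [{"translation": [0,0,0],"spin": 0,"gripper": 0.15},{"translation": [0,0,0],"spin": 0,"gripper": 0.15},{"translation": [-0.224,0,-0.087],"spin": 0,"gripper": 0.15},{"translation": [-0.23,0,-0.069],"spin": 0,"gripper": 0.15},{"translation": [-0.235,0,-0.051],"spin": 0,"gripper": 0.15},{"translation": [-0.238,0,-0.032],"spin": 0,"gripper": 0.15},{"translation": [-0.243,0,-0.013],"spin": 0,"gripper": 0.15},{"translation": [-0.24,0,0.006],"spin": 0,"gripper": 0.15},{"translation": [-0.239,0,0.025],"spin": 0,"gripper": 0.15},{"translation": [-0.236,0,0.044],"spin": 0,"gripper": 0.15},{"translation": [-0.232,0,0.062],"spin": 0,"gripper": 0.15},{"translation": [-0.227,0,0.08],"spin": 0,"gripper": 0.15},{"translation": [0,0,0],"spin": 0,"gripper": 0.15},{"translation": [0,0,0],"spin": 0,"gripper": 0.15}]}}

```text
t: 9.37
tool_pos: [0.644, 0.1097, 0.1572]
ee_rot: [[-0.998, 0.057, 0.003], [0.057, 0.998, -0.0], [-0.003, -0.0, -1.0]]
wrist_force: [1.7, -0.0, -2.6]
gripper_width: 0.022
grasp_force: 8.0
```

```bash
python3 - <<'E'
from damp import *
o=get_obs();print(o['tool_pos'],o['gripper_width'],o['grasp_force'])
fit(clouds(['scene']))
p=capture('scene');cv2.imwrite('pics/grip2.png',cv2.resize(p['img'][130:240,240:350][:,:,::-1],None,fx=5,fy=5,interpolation=cv2.INTER_CUBIC))
E
```

```text
[0.64397437 0.10969418 0.15721599] 0.02204964665719794 8.000025789951906
hinge [0.6008 0.1131] damper 0.244 mark 0.954 cost 3.1 [('scene', 0, 3)] [0. 0. 0.]
knob [0.5555 0.1158 0.1706] target [0.6352 0.111  0.1747]
```

View pics/grip2.png

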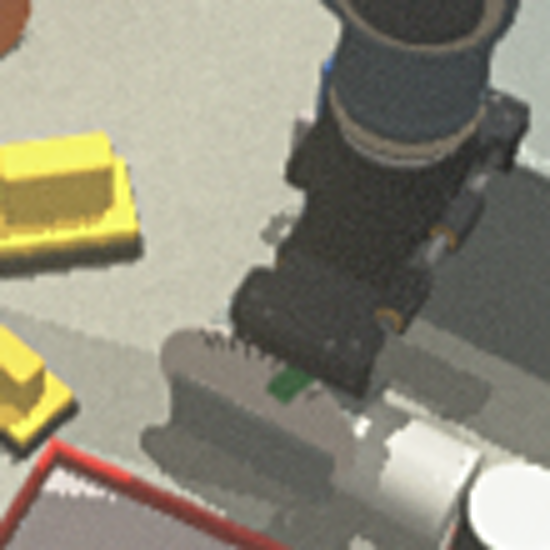

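Emit:
{"method": "play_rows", "body": {"rows": [{"translation": [0,0,0],"spin": 0,"gripper": 0.33},{"translation": [0,0,0],"spin": 0,"gripper": 0.33},{"translation": [0,0,0],"spin": 0,"gripper": 0.33},{"translation": [0,0,-0.3],"spin": 0,"gripper": 0.33},{"translation": [0,0,-0.6],"spin": 0,"gripper": 0.33},{"translation": [0,0,-0.8],"spin": 0,"gripper": 0.33},{"translation": [0,0,-0.8],"spin": 0,"gripper": 0.33},{"translation": [0.6,0,-0.5],"spin": 0,"gripper": 0.33},{"translation": [0.8,0,0],"spin": 0,"gripper": 0.33},{"translation": [0.8,0,0],"spin": 0,"gripper": 0.33},{"translation": [0.8,0,0],"spin": 0,"gripper": 0.33},{"translation": [0.8,0,0],"spin": 0,"gripper": 0.33},{"translation": [0.6,0,0],"spin": 0,"gripper": 0.33},{"translation": [0,0,0],"spin": 0,"gripper": 0.33}]}}

```text
t: 10.63
tool_pos: [0.4622, 0.1206, 0.2789]
ee_rot: [[-0.999, 0.054, -0.001], [0.054, 0.999, 0.001], [0.001, 0.001, -1.0]]
wrist_force: [-0.7, 0.1, 0.1]
gripper_width: 0.0289
grasp_force: 0.0
```

```bash
python3 - <<'E'
from damp import *
o=get_obs();print(o['tool_pos'],o['gripper_width'],o['grasp_force'])
cl=clouds(['scene','top','wrist']);fit(cl[:2]);
for c in cl: fit([c])
p=capture('scene');cv2.imwrite('pics/set.png',cv2.resize(p['img'][150:230,260:340][:,:,::-1],None,fx=7,fy=7,interpolation=cv2.INTER_CUBIC))
E
```

```text
[0.46217353 0.12055477 0.27893985] 0.02889416323003719 0.0
hinge [0.5953 0.1093] damper 1.077 mark 1.026 cost 421.4 [('scene', 78, 18), ('top', 66, 26)] [ 0.0003 -0.0028  0.0002 -0.0003  0.0028 -0.0013]
knob [0.6429 0.1065 0.1697] target [0.6375 0.1068 0.172 ]
hinge [0.5947 0.1128] damper 1.071 mark 1.044 cost 17.3 [('scene', 78, 18)] [ 0.     -0.      0.0001]
knob [0.6416 0.11   0.17  ] target [0.6387 0.1101 0.1712]
hinge [0.5981 0.1063] damper 1.057 mark 0.981 cost 401.1 [('top', 66, 26)] [ 0.      0.     -0.0002]
knob [0.6435 0.1035 0.1706] target [0.6355 0.104  0.1737]
hinge [0.5988 0.1162] damper 0.25 mark 0.999 cost 1.5 [('wrist', 0, 43)] [-0. -0.  0.]
knob [0.5541 0.1189 0.1709] target [0.638  0.1138 0.1731]
```

View pics/set.png

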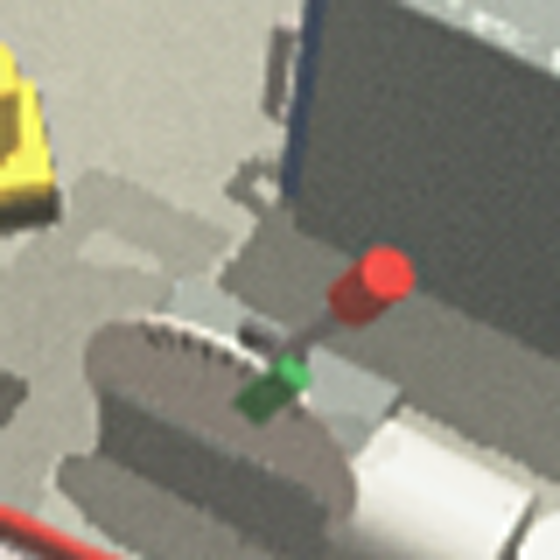

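Emit:
{"method": "play_rows", "body": {"rows": [{"translation": [-0.72,0,0],"spin": 0,"gripper": 0.33},{"translation": [-0.72,0,0],"spin": 0,"gripper": 0.33},{"translation": [-0.72,0,0],"spin": 0,"gripper": 0.33},{"translation": [-0.72,0,0],"spin": 0,"gripper": 0.33},{"translation": [-0.72,0,0],"spin": 0,"gripper": 0.33},{"translation": [-0.72,0,0],"spin": 0,"gripper": 0.33},{"translation": [-0.72,0,0],"spin": 0,"gripper": 0.33},{"translation": [-0.72,0,0],"spin": 0,"gripper": 0.33},{"translation": [-0.72,0,0],"spin": 0,"gripper": 0.33},{"translation": [0,0,0],"spin": 0,"gripper": 0.33},{"translation": [0,0,0],"spin": 0,"gripper": 0.33},{"translation": [0,0,0],"spin": 0,"gripper": 0.33}]}}

```text
t: 11.83
tool_pos: [0.7254, 0.1051, 0.2767]
ee_rot: [[-0.998, 0.057, -0.002], [0.057, 0.998, -0.0], [0.002, -0.001, -1.0]]
wrist_force: [-1.0, 0.7, 0.8]
gripper_width: 0.0289
grasp_force: 0.0
```

```bash
python3 - <<'E'
from damp import *
o=get_obs();print(o['tool_pos'],o['wrist_force'])
cl=clouds(['wrist']);fit(cl)
n,k,q=cl[0]
for nm,Y in(('knob',k),('ptr',q)):
    print(nm,len(Y),np.round(np.percentile(Y,[2,50,98],0),4).tolist())
    for z in np.arange(.09,.2,.006):
        m=abs(Y[:,2]-z)<.003
        if m.sum()>6: print(round(z,3),m.sum(),np.round(Y[m].mean(0),4),np.round(np.percentile(Y[m][:,0],[3,97]),4))
p=capture('wrist');save(p,'w2.png')
E
```

```text
[0.72538325 0.10506764 0.27668569] [-1.03979575  0.73686532  0.76611307]
hinge [0.5982 0.1095] damper 1.073 mark 1.016 cost 517.0 [('wrist', 725, 261)] [ 0.     -0.     -0.0004]
knob [0.6454 0.1067 0.1698] target [0.6393 0.107  0.1724]
knob 725 [[0.6294, 0.0441, 0.1163], [0.6454, 0.1092, 0.1868], [0.7384, 0.1193, 0.1913]]
0.114 19 [0.7379 0.0459 0.1144] [0.7366 0.74  ]
0.12 17 [0.7381 0.0462 0.1212] [0.7366 0.7397]
0.126 9 [0.7383 0.046  0.1256] [0.7376 0.7397]
0.162 22 [0.6297 0.1096 0.1633] [0.628  0.6325]
0.168 44 [0.6322 0.1103 0.1679] [0.6293 0.6386]
0.174 50 [0.6346 0.1106 0.174 ] [0.6317 0.6405]
0.18 50 [0.6368 0.1101 0.18  ] [0.634  0.6421]
0.186 326 [0.6494 0.1095 0.1868] [0.6374 0.6571]
0.192 186 [0.6439 0.1099 0.1901] [0.6393 0.6489]
ptr 261 [[0.6087, 0.0707, 0.1131], [0.6252, 0.076, 0.147], [0.6356, 0.08, 0.1517]]
0.114 12 [0.6091 0.0749 0.1142] [0.6082 0.61  ]
0.12 10 [0.6114 0.0758 0.1205] [0.6103 0.6119]
0.126 30 [0.6176 0.0779 0.1261] [0.6129 0.6276]
0.132 12 [0.6162 0.0755 0.1323] [0.6151 0.6175]
0.138 31 [0.6218 0.0776 0.1372] [0.6174 0.6314]
0.144 34 [0.6257 0.0766 0.1453] [0.6201 0.6358]
0.15 132 [0.6289 0.0749 0.1492] [0.6227 0.635 ]
```

View pics/w2.png

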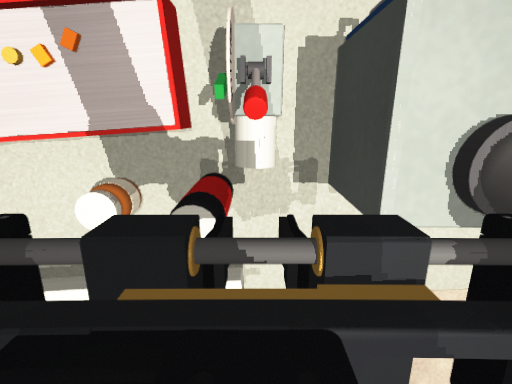

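```bash
cat > fit2.py <<'E'
from damp import *
def cyl(Y,c,r,h):
    d=Y-c;q=np.c_[np.hypot(d[:,0],d[:,1])-r,abs(d[:,2])-h]
    return np.linalg.norm(np.maximum(q,0),axis=1)+np.minimum(q.max(1),0)
def fit2(k,q,yaw=-.06):
    k=k[(k[:,0]<.69)&(k[:,2]>.14)]
    ux=np.array([np.cos(yaw),np.sin(yaw),0]);uy=np.array([-ux[1],ux[0],0])
    def loc(X,p,a):
        d=X-np.array([p[0],p[1],.065+p[4]]);x=d@ux;z=d[:,2]
        return np.c_[x*np.cos(a)-z*np.sin(a),d@uy,x*np.sin(a)+z*np.cos(a)]
    f=lambda p:np.r_[cyl(loc(k,p,p[2]),[0,0,.115],.011,.018)/.001, sd(loc(q,p,p[3]),np.array([0,-.036,.06]),np.array([.0045,.007,.03]))/.001*np.sqrt(len(k)/len(q)), p[4]/.0002]
    s=least_squares(f,[.598,.112,.4,.36,0],loss='soft_l1');J=s.fun
    print('hinge',np.round(s.x[:2],4),'dz',round(s.x[4],4),'damper',round(s.x[2]+.65,3),'mark',round(s.x[3]+.65,3),'rms',round(float(np.sqrt(np.mean(J**2))),2),len(k),len(q))
if __name__=='__main__':
    for n in ('wrist','wrist','scene'):
        c=clouds([n])[0]
        for y in (-.04,-.06,-.08): fit2(c[1],c[2],y)
E
python3 fit2.py
```

```text
hinge [0.5957 0.1115] dz 0.0015 damper 1.076 mark 1.042 rms 1.23 675 266
hinge [0.5963 0.1125] dz 0.0014 damper 1.071 mark 1.043 rms 1.25 675 266
hinge [0.5969 0.1134] dz 0.0012 damper 1.066 mark 1.044 rms 1.28 675 266
hinge [0.5957 0.1115] dz 0.0015 damper 1.075 mark 1.042 rms 1.23 672 268
hinge [0.5963 0.1124] dz 0.0013 damper 1.07 mark 1.043 rms 1.24 672 268
hinge [0.5969 0.1134] dz 0.0012 damper 1.066 mark 1.044 rms 1.26 672 268
hinge [0.5944 0.1112] dz 0.0 damper 1.059 mark 1.035 rms 1.91 73 17
hinge [0.5948 0.1121] dz 0.0 damper 1.057 mark 1.04 rms 1.91 73 17
hinge [0.5951 0.113 ] dz 0.0 damper 1.055 mark 1.045 rms 1.92 73 17
```

Emit:
{"method": "play_rows", "body": {"rows": [{"translation": [0.507,0,0],"spin": 0,"gripper": 0.36},{"translation": [0.507,0,0],"spin": 0,"gripper": 0.36},{"translation": [0.507,0,0],"spin": 0,"gripper": 0.36},{"translation": [0.507,0,0],"spin": 0,"gripper": 0.36},{"translation": [0,0,0.5],"spin": 0,"gripper": 0.36},{"translation": [0,0,0.5],"spin": 0,"gripper": 0.36},{"translation": [0,0,0.5],"spin": 0,"gripper": 0.36},{"translation": [0,0,0.5],"spin": 0,"gripper": 0.36},{"translation": [0,0,0.5],"spin": 0,"gripper": 0.36},{"translation": [0,0,0.3],"spin": 0,"gripper": 0.36},{"translation": [0,0,0.19],"spin": 0,"gripper": 0.36},{"translation": [0,0,0],"spin": 0,"gripper": 0.36},{"translation": [0,0,0],"spin": 0,"gripper": 0.36},{"translation": [0,0,0],"spin": 0,"gripper": 0.15},{"translation": [0,0,0],"spin": 0,"gripper": 0.15},{"translation": [0,0,0],"spin": 0,"gripper": 0.15},{"translation": [0,0,0],"spin": 0,"gripper": 0.15},{"translation": [0,0,0],"spin": 0,"gripper": 0.15}]}}

```text
t: 13.58
tool_pos: [0.6451, 0.1096, 0.1594]
ee_rot: [[-0.998, 0.057, 0.002], [0.057, 0.998, 0.0], [-0.002, 0.0, -1.0]]
wrist_force: [-0.1, -1.6, 4.5]
gripper_width: 0.0217
grasp_force: 8.0
```

Emit:
{"method": "play_rows", "body": {"rows": [{"translation": [0.04,0,-0.015],"spin": 0,"gripper": 0.15},{"translation": [0.04,0,-0.015],"spin": 0,"gripper": 0.15},{"translation": [0,0,0],"spin": 0,"gripper": 0.15},{"translation": [0,0,0],"spin": 0,"gripper": 0.15},{"translation": [0,0,0],"spin": 0,"gripper": 0.33},{"translation": [0,0,0],"spin": 0,"gripper": 0.33},{"translation": [0,0,0],"spin": 0,"gripper": 0.33},{"translation": [0,0,-0.3],"spin": 0,"gripper": 0.33},{"translation": [0,0,-0.6],"spin": 0,"gripper": 0.33},{"translation": [0,0,-0.7],"spin": 0,"gripper": 0.33},{"translation": [0,0,-0.7],"spin": 0,"gripper": 0.33},{"translation": [-0.5,0,-0.6],"spin": 0,"gripper": 0.33},{"translation": [-0.5,0,-0.1],"spin": 0,"gripper": 0.33},{"translation": [-0.5,0,0],"spin": 0,"gripper": 0.33},{"translation": [-0.6,0,0],"spin": 0,"gripper": 0.33},{"translation": [0,0,0],"spin": 0,"gripper": 0.33},{"translation": [0,0,0],"spin": 0,"gripper": 0.33}]}}

```text
t: 15.0
tool_pos: [0.7249, 0.1054, 0.2786]
ee_rot: [[-0.998, 0.057, -0.002], [0.057, 0.998, -0.0], [0.002, -0.0, -1.0]]
wrist_force: [-0.2, 0.4, -0.9]
gripper_width: 0.029
grasp_force: 0.0
```

```bash
python3 fit2.py; python3 - <<'E'
from h import *
o=get_obs();print(o['tool_pos'],o['ee_rot'][:,1])
p=capture('top')
for t in ('offcut0','scraper'):
    for r in outline_of(p,t):
        X,u,v=pts(p,r['mask']);print(t,round(r['confidence'],2),np.round(np.median(X,0),3) if len(X) else r['extent'])
E
```

```text
hinge [0.5959 0.1114] dz 0.0013 damper 1.05 mark 1.036 rms 1.15 659 261
hinge [0.5965 0.1123] dz 0.0012 damper 1.046 mark 1.038 rms 1.18 659 261
hinge [0.5972 0.1133] dz 0.001 damper 1.041 mark 1.039 rms 1.22 659 261
hinge [0.5956 0.1114] dz 0.0015 damper 1.054 mark 1.044 rms 1.22 649 263
hinge [0.5962 0.1124] dz 0.0014 damper 1.049 mark 1.044 rms 1.25 649 263
hinge [0.5969 0.1133] dz 0.0012 damper 1.044 mark 1.045 rms 1.28 649 263
hinge [0.5948 0.1104] dz -0.0001 damper 1.042 mark 1.032 rms 1.86 76 17
hinge [0.5946 0.1115] dz 0.0 damper 1.043 mark 1.041 rms 1.85 76 17
hinge [0.5952 0.1122] dz -0.0 damper 1.04 mark 1.041 rms 1.81 76 17
[0.72403079 0.10576633 0.27945583] [5.61783192e-02 9.98420681e-01 3.73415751e-04]
scraper 0.93 [0.407 0.179 0.034]
scraper 0.49 [ 0.391 -0.055  0.019]
```

Emit:
{"method": "play_rows", "body": {"rows": [{"translation": [0,0,0],"spin": 1,"gripper": 0.6},{"translation": [0,0,0],"spin": 1,"gripper": 0.6},{"translation": [0,0,0],"spin": 0.05,"gripper": 0.6},{"translation": [0.638,-0.326,0],"spin": 0,"gripper": 0.6},{"translation": [0.638,-0.326,0],"spin": 0,"gripper": 0.6},{"translation": [0.638,-0.326,0],"spin": 0,"gripper": 0.6},{"translation": [0.638,-0.326,0],"spin": 0,"gripper": 0.6},{"translation": [0.638,-0.326,0],"spin": 0,"gripper": 0.6},{"translation": [0.638,-0.326,0],"spin": 0,"gripper": 0.6},{"translation": [0.638,-0.326,0],"spin": 0,"gripper": 0.6},{"translation": [0.638,-0.326,0],"spin": 0,"gripper": 0.6},{"translation": [0.638,-0.326,0],"spin": 0,"gripper": 0.6},{"translation": [0.638,-0.326,0],"spin": 0,"gripper": 0.6},{"translation": [0,0,0],"spin": 0,"gripper": 0.6},{"translation": [0,0,0],"spin": 0,"gripper": 0.6}]}}

```text
t: 16.55
tool_pos: [0.4438, 0.0453, 0.28]
ee_rot: [[-0.966, 0.257, 0.002], [0.257, 0.966, 0.001], [-0.001, 0.001, -1.0]]
wrist_force: [0.6, 0.3, 0.2]
gripper_width: 0.0521
grasp_force: 0.0
```

```bash
cat > look.py <<'E'
from h import *
o=get_obs();print('tcp',np.round(o['tool_pos'],4),'yaw',round(float(np.degrees(np.arctan2(o['ee_rot'][1][1],o['ee_rot'][0][1]))),2),o['gripper_width'],np.round(o['wrist_force'],1))
for nm in ('scene','top'):
    p=capture(nm);X,u,v=pts(p,np.ones((384,512),bool));c=cv2.cvtColor(p['img'],cv2.COLOR_RGB2HSV)[v,u].astype(int)
    k=(X[:,0]>.35)&(X[:,0]<.52)&(X[:,1]>-.02)&(X[:,1]<.12)&(X[:,2]>.055)&(X[:,2]<.07)&(c[:,0]>18)&(c[:,0]<38)&(c[:,1]>100)
    if k.sum()>10: print(nm,'rib',k.sum(),[np.round(q,4) for q in cv2.minAreaRect(np.float32(X[k][:,:2]))])
    m=np.zeros((384,512),np.uint8);g=(X[:,0]>.50)&(X[:,0]<.68)&(X[:,1]>-.43)&(X[:,1]<0)&(c[:,0]>10)&(c[:,0]<26)&(c[:,1]>130);m[v[g],u[g]]=1
    n,l,st,ce=cv2.connectedComponentsWithStats(m)
    L=l[v,u]
    for i in range(1,n):
        if st[i,4]>6: print(nm,'offcut',st[i,4],np.round(X[L==i].mean(0),3),'hue',c[L==i][:,0].mean().round())
E
python3 look.py
```

```text
tcp [0.4438 0.0453 0.28  ] yaw 75.12 0.052115475226429196 [0.6 0.3 0.2]
scene rib 127 [array([0.4428, 0.0457]), array([0.0222, 0.0561]), np.float64(75.3218)]
scene offcut 43 [ 0.55  -0.118  0.058] hue 16.0
scene offcut 40 [ 0.566 -0.156  0.059] hue 16.0
scene offcut 24 [ 0.564 -0.195  0.059] hue 20.0
scene offcut 29 [ 0.543 -0.23   0.059] hue 20.0
top offcut 31 [ 0.565 -0.153  0.059] hue 15.0
top offcut 20 [ 0.564 -0.191  0.058] hue 19.0
top offcut 30 [ 0.549 -0.115  0.059] hue 15.0
top offcut 21 [ 0.542 -0.226  0.058] hue 19.0
```

Emit:
{"method": "play_rows", "body": {"rows": [{"translation": [0,0,0.8],"spin": 0,"gripper": 0.6},{"translation": [0,0,0.8],"spin": 0,"gripper": 0.6},{"translation": [0,0,0.8],"spin": 0,"gripper": 0.6},{"translation": [0,0,0.8],"spin": 0,"gripper": 0.6},{"translation": [0,0,0.8],"spin": 0,"gripper": 0.6},{"translation": [0,0,0.8],"spin": 0,"gripper": 0.6},{"translation": [0,0,0.6],"spin": 0,"gripper": 0.6},{"translation": [0,0,0.5],"spin": 0,"gripper": 0.6},{"translation": [0,0,0.3],"spin": 0,"gripper": 0.6},{"translation": [0,0,0],"spin": 0,"gripper": 0.6},{"translation": [0,0,0],"spin": 0,"gripper": 0.6},{"translation": [0,0,0],"spin": 0,"gripper": 0.1},{"translation": [0,0,0],"spin": 0,"gripper": 0.1},{"translation": [0,0,0],"spin": 0,"gripper": 0.1},{"translation": [0,0,0],"spin": 0,"gripper": 0.1},{"translation": [0,0,0],"spin": 0,"gripper": 0.1},{"translation": [0,0,0],"spin": 0,"gripper": 0.1},{"translation": [0,0,0],"spin": 0,"gripper": 0.1}], "grip_force": 40}}

```text
t: 18.15
tool_pos: [0.4452, 0.0458, 0.0318]
ee_rot: [[-0.966, 0.259, 0.001], [0.259, 0.966, 0.001], [-0.001, 0.001, -1.0]]
wrist_force: [-0.1, 0.4, 4.1]
gripper_width: 0.0215
grasp_force: 40.0
```

Emit:
{"method": "play_rows", "body": {"rows": [{"translation": [0,0,-0.3],"spin": 0,"gripper": 0.1},{"translation": [0,0,-0.5],"spin": 0,"gripper": 0.1},{"translation": [0,0,-0.7],"spin": 0,"gripper": 0.1},{"translation": [0,0,-0.7],"spin": 0,"gripper": 0.1},{"translation": [0,0,-0.5],"spin": 0,"gripper": 0.1},{"translation": [0,0,-0.3],"spin": 0,"gripper": 0.1},{"translation": [0,0,0],"spin": 0,"gripper": 0.1}]}}

```text
t: 18.73
tool_pos: [0.4462, 0.0456, 0.1535]
ee_rot: [[-0.966, 0.259, 0.005], [0.259, 0.966, 0.001], [-0.004, 0.003, -1.0]]
wrist_force: [0.2, -0.2, -2.7]
gripper_width: 0.0217
grasp_force: 40.0
```

```bash
python3 look.py; python3 - <<'E'
from h import *
for nm in ('scene','top'):
    p=capture(nm);X,u,v=pts(p,np.ones((384,512),bool));c=cv2.cvtColor(p['img'],cv2.COLOR_RGB2HSV)[v,u].astype(int)
    red=((c[:,0]>172)|(c[:,0]<8))&(c[:,1]>110)&(X[:,2]>.06)&(X[:,2]<.072)
    for lo,hi in((.49,.53),(.645,.69)):
        Y=X[red&(X[:,0]>lo)&(X[:,0]<hi)&(X[:,1]>-.32)&(X[:,1]<-.02)]
        print(nm,len(Y),'x at y=-.16, slope',np.polyfit(Y[:,1]+.16,Y[:,0],1)[::-1])
    Y=X[red&(X[:,0]>.53)&(X[:,0]<.64)&(X[:,1]>-.03)&(X[:,1]<.02)];print('y fence at x=.587',np.polyfit(Y[:,0]-.587,Y[:,1],1)[::-1],len(Y))
    st=(X[:,2]>.046)&(X[:,2]<.054)&(X[:,0]>.53)&(X[:,0]<.65)&(X[:,1]>-.4)&(X[:,1]<0)&(c[:,1]<60);print('steel z',np.median(X[st][:,2]),'ymin',np.percentile(X[st][:,1],.5))
E
```

```text
tcp [0.4462 0.0456 0.1535] yaw 74.99 0.0217320556316613 [ 0.2 -0.2 -2.7]
scene offcut 43 [ 0.55  -0.118  0.058] hue 16.0
scene offcut 39 [ 0.566 -0.156  0.059] hue 17.0
scene offcut 25 [ 0.564 -0.194  0.057] hue 20.0
scene offcut 27 [ 0.543 -0.23   0.058] hue 20.0
top offcut 31 [ 0.565 -0.153  0.058] hue 15.0
top offcut 20 [ 0.564 -0.191  0.058] hue 19.0
top offcut 28 [ 0.548 -0.115  0.059] hue 15.0
top offcut 21 [ 0.542 -0.226  0.06 ] hue 19.0
scene 244 x at y=-.16, slope [ 0.50766276 -0.01997209]
scene 230 x at y=-.16, slope [ 0.6634065  -0.01872362]
y fence at x=.587 [0.002657   0.02078253] 92
steel z 0.04933982916041968 ymin -0.29902237068606646
top 167 x at y=-.16, slope [ 0.50755896 -0.01736984]
top 205 x at y=-.16, slope [ 0.66340417 -0.0155836 ]
y fence at x=.587 [0.00446185 0.01333441] 31
steel z 0.04987052032217254 ymin -0.2966482179209057
```

Emit:
{"method": "play_rows", "body": {"rows": [{"translation": [0,0,0],"spin": -0.93,"gripper": 0.1},{"translation": [0,0,0],"spin": -0.93,"gripper": 0.1},{"translation": [0,0,0],"spin": -0.94,"gripper": 0.1},{"translation": [-0.528,-0.438,0],"spin": 0,"gripper": 0.1},{"translation": [-0.528,-0.438,0],"spin": 0,"gripper": 0.1},{"translation": [-0.528,-0.438,0],"spin": 0,"gripper": 0.1},{"translation": [-0.528,-0.438,0],"spin": 0,"gripper": 0.1},{"translation": [-0.528,-0.438,0],"spin": 0,"gripper": 0.1},{"translation": [0,0,0],"spin": 0,"gripper": 0.1},{"translation": [0,0,0.5],"spin": 0,"gripper": 0.1},{"translation": [0,0,0.5],"spin": 0,"gripper": 0.1},{"translation": [0,0,0.3],"spin": 0,"gripper": 0.1},{"translation": [0,0,0],"spin": 0,"gripper": 0.1},{"translation": [0,0,0],"spin": 0,"gripper": 0.1}]}}

```text
t: 20.1
tool_pos: [0.5507, -0.04, 0.0979]
ee_rot: [[-1.0, -0.018, -0.004], [-0.018, 1.0, -0.0], [0.004, 0.0, -1.0]]
wrist_force: [-0.3, -0.7, -1.3]
gripper_width: 0.0216
grasp_force: 40.0
```

```bash
python3 look.py; python3 -c "
from h import *
p=capture('scene');cv2.imwrite('pics/sc.png',cv2.resize(p['img'][190:384,150:330][:,:,::-1],None,fx=3,fy=3,interpolation=cv2.INTER_CUBIC))"
```

```text
tcp [ 0.5507 -0.04    0.0979] yaw 91.05 0.02155954625001812 [-0.3 -0.7 -1.3]
scene offcut 106 [ 0.575 -0.046  0.089] hue 22.0
scene offcut 28 [ 0.543 -0.23   0.058] hue 21.0
top offcut 16 [ 0.564 -0.19   0.057] hue 19.0
top offcut 21 [ 0.542 -0.226  0.058] hue 19.0
```

View pics/sc.png

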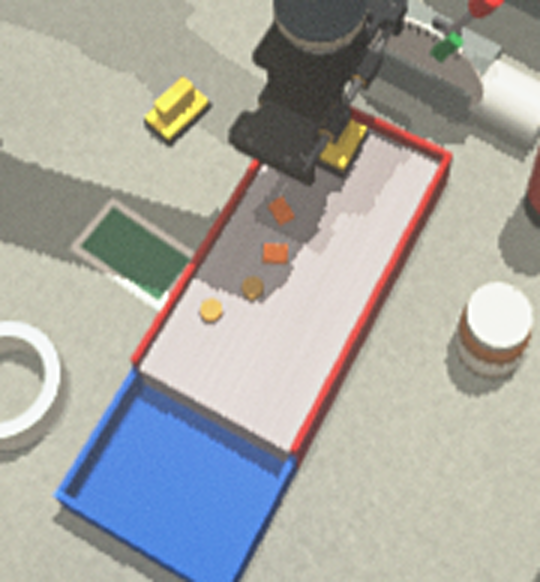

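Scraper block is over the plate's +y end (345,145); four offcuts at (280,208), (275,252), (252,288), (210,310) are still in place. I'll lower it.

Emit:
{"method": "play_rows", "body": {"rows": [{"translation": [-0.06,0,0.2],"spin": 0,"gripper": 0.1},{"translation": [0,0,0.15],"spin": 0,"gripper": 0.1},{"translation": [0,0,0.03],"spin": 0,"gripper": 0.1},{"translation": [0,0,0],"spin": 0,"gripper": 0.1},{"translation": [0,0,0],"spin": 0,"gripper": 0.1}]}}

```text
t: 20.67
tool_pos: [0.5542, -0.0402, 0.0839]
ee_rot: [[-1.0, -0.018, -0.0], [-0.018, 1.0, 0.0], [0.0, 0.0, -1.0]]
wrist_force: [0.4, -0.8, -1.6]
gripper_width: 0.0216
grasp_force: 40.0
```

Emit:
{"method": "play_rows", "body": {"rows": [{"translation": [0,0,0.03],"spin": 0,"gripper": 0.1},{"translation": [0,-0.15,0],"spin": 0,"gripper": 0.1},{"translation": [0,-0.27,0],"spin": 0,"gripper": 0.1},{"translation": [0,-0.27,0],"spin": 0,"gripper": 0.1},{"translation": [0,-0.27,0],"spin": 0,"gripper": 0.1},{"translation": [0,-0.27,0],"spin": 0,"gripper": 0.1},{"translation": [0,-0.27,0],"spin": 0,"gripper": 0.1},{"translation": [0,-0.27,0],"spin": 0,"gripper": 0.1},{"translation": [0,-0.27,0],"spin": 0,"gripper": 0.1},{"translation": [0,-0.27,0],"spin": 0,"gripper": 0.1},{"translation": [0,-0.27,0],"spin": 0,"gripper": 0.1},{"translation": [0,-0.27,0],"spin": 0,"gripper": 0.1},{"translation": [0,-0.27,0],"spin": 0,"gripper": 0.1},{"translation": [0,-0.27,0],"spin": 0,"gripper": 0.1},{"translation": [0,-0.27,0],"spin": 0,"gripper": 0.1},{"translation": [0,-0.2,0],"spin": 0,"gripper": 0.1},{"translation": [0,0,0],"spin": 0,"gripper": 0.1}]}}

```text
t: 22.08
tool_pos: [0.557, -0.1978, 0.083]
ee_rot: [[-1.0, -0.015, 0.001], [-0.015, 1.0, -0.002], [-0.001, -0.002, -1.0]]
wrist_force: [0.3, -3.2, 3.5]
gripper_width: 0.0217
grasp_force: 40.0
```

```bash
python3 look.py
```

```text
tcp [ 0.557  -0.1978  0.083 ] yaw 90.87 0.021723992172916002 [ 0.3 -3.2  3.5]
scene offcut 114 [ 0.583 -0.201  0.077] hue 22.0
top offcut 17 [ 0.524 -0.177  0.076] hue 24.0
```

Emit:
{"method": "play_rows", "body": {"rows": [{"translation": [0,-0.2,0],"spin": 0,"gripper": 0.1},{"translation": [0,-0.25,0],"spin": 0,"gripper": 0.1},{"translation": [0,-0.25,0],"spin": 0,"gripper": 0.1},{"translation": [0,-0.25,0],"spin": 0,"gripper": 0.1},{"translation": [0,-0.25,0],"spin": 0,"gripper": 0.1},{"translation": [0,-0.25,0],"spin": 0,"gripper": 0.1},{"translation": [0,-0.25,0],"spin": 0,"gripper": 0.1},{"translation": [0,-0.25,0],"spin": 0,"gripper": 0.1},{"translation": [0,-0.25,0],"spin": 0,"gripper": 0.1},{"translation": [0,-0.25,0],"spin": 0,"gripper": 0.1},{"translation": [0,-0.15,0],"spin": 0,"gripper": 0.1},{"translation": [0,0,0],"spin": 0,"gripper": 0.1},{"translation": [0,0,0],"spin": 0,"gripper": 0.1}]}}

```text
t: 23.27
tool_pos: [0.5592, -0.2995, 0.083]
ee_rot: [[-1.0, -0.018, 0.001], [-0.018, 1.0, -0.002], [-0.001, -0.002, -1.0]]
wrist_force: [1.3, -1.8, 3.4]
gripper_width: 0.0215
grasp_force: 40.0
```

```bash
python3 look.py
```

```text
tcp [ 0.5592 -0.2995  0.083 ] yaw 91.01 0.021530070979952052 [ 1.3 -1.8  3.4]
scene offcut 7 [ 0.57  -0.299  0.125] hue 23.0
scene offcut 138 [ 0.586 -0.301  0.08 ] hue 23.0
scene offcut 45 [ 0.601 -0.341  0.011] hue 13.0
top offcut 45 [ 0.526 -0.284  0.074] hue 23.0
```

Emit:
{"method": "play_rows", "body": {"rows": [{"translation": [0,0,-0.4],"spin": 0,"gripper": 0.1},{"translation": [0,0,-0.6],"spin": 0,"gripper": 0.1},{"translation": [0,0,-0.7],"spin": 0,"gripper": 0.1},{"translation": [0,0,-0.7],"spin": 0,"gripper": 0.1},{"translation": [0.5,0.46,-0.4],"spin": 0,"gripper": 0.1},{"translation": [0.5,0.46,0],"spin": 0,"gripper": 0.1},{"translation": [0.5,0.46,0],"spin": 0,"gripper": 0.1},{"translation": [0.5,0.46,0],"spin": 0,"gripper": 0.1},{"translation": [0.46,0.46,0],"spin": 0,"gripper": 0.1},{"translation": [0,0,0],"spin": 0,"gripper": 0.1}]}}

```text
t: 24.2
tool_pos: [0.4534, -0.2038, 0.1929]
ee_rot: [[-1.0, -0.021, -0.008], [-0.021, 1.0, 0.005], [0.008, 0.005, -1.0]]
wrist_force: [-1.0, 0.9, -2.2]
gripper_width: 0.0218
grasp_force: 40.0
```

```bash
python3 look.py; python3 -c "
from h import *
p=capture('scene');cv2.imwrite('pics/sc2.png',cv2.resize(p['img'][190:384,150:330][:,:,::-1],None,fx=3,fy=3,interpolation=cv2.INTER_CUBIC))"
```

```text
tcp [ 0.4534 -0.2038  0.1929] yaw 91.22 0.0218014937513821 [-1.   0.9 -2.2]
scene offcut 16 [ 0.535 -0.317  0.02 ] hue 18.0
scene offcut 25 [ 0.558 -0.311  0.018] hue 16.0
scene offcut 80 [ 0.579 -0.338  0.011] hue 18.0
```

View pics/sc2.png

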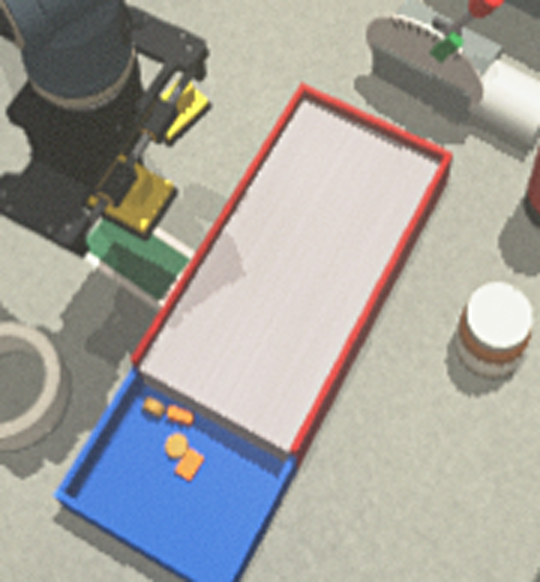

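Emit:
{"method": "play_rows", "body": {"rows": [{"translation": [0,0,0],"spin": 0.6,"gripper": 0.1},{"translation": [0,0,0],"spin": 0.55,"gripper": 0.1},{"translation": [0,0,0],"spin": 0,"gripper": 0.1},{"translation": [0,0,0],"spin": 0,"gripper": 0.1}]}}

```text
t: 24.68
tool_pos: [0.4592, -0.2088, 0.1944]
ee_rot: [[-0.995, 0.096, -0.001], [0.096, 0.995, -0.0], [0.001, -0.0, -1.0]]
wrist_force: [0.7, -0.2, -1.4]
gripper_width: 0.0214
grasp_force: 40.0
```

Emit:
{"method": "play_rows", "body": {"rows": [{"translation": [0.3,0.07,0],"spin": 0,"gripper": 0.1},{"translation": [0.3,0.075,0],"spin": 0,"gripper": 0.1},{"translation": [0,0,0.6],"spin": 0,"gripper": 0.1},{"translation": [0,0,0.7],"spin": 0,"gripper": 0.1},{"translation": [0,0,0.7],"spin": 0,"gripper": 0.1},{"translation": [0,0,0.7],"spin": 0,"gripper": 0.1},{"translation": [0,0,0.6],"spin": 0,"gripper": 0.1},{"translation": [0,0,0.4],"spin": 0,"gripper": 0.1},{"translation": [0,0,0.2],"spin": 0,"gripper": 0.1},{"translation": [0,0,0],"spin": 0,"gripper": 0.1},{"translation": [0,0,0],"spin": 0,"gripper": 0.1},{"translation": [0,0,0],"spin": 0,"gripper": 0.1}]}}

```text
t: 25.68
tool_pos: [0.4367, -0.2007, 0.0398]
ee_rot: [[-0.995, 0.096, 0.002], [0.096, 0.995, -0.001], [-0.002, -0.0, -1.0]]
wrist_force: [-0.1, 0.1, -1.6]
gripper_width: 0.0218
grasp_force: 40.0
```

Emit:
{"method": "play_rows", "body": {"rows": [{"translation": [0,0,0.1],"spin": 0,"gripper": 0.1},{"translation": [0,0,0.09],"spin": 0,"gripper": 0.1},{"translation": [0,0,0.01],"spin": 0,"gripper": 0.1},{"translation": [0,0,0],"spin": 0,"gripper": 0.1},{"translation": [0,0,0],"spin": 0,"gripper": 0.6},{"translation": [0,0,0],"spin": 0,"gripper": 0.6},{"translation": [0,0,0],"spin": 0,"gripper": 0.6},{"translation": [0,0,0],"spin": 0,"gripper": 0.6},{"translation": [0,0,-0.3],"spin": 0,"gripper": 0.6},{"translation": [0,0,-0.6],"spin": 0,"gripper": 0.6},{"translation": [0,0,-0.8],"spin": 0,"gripper": 0.6},{"translation": [0,0,-0.8],"spin": 0,"gripper": 0.6},{"translation": [0,0,-0.8],"spin": 0,"gripper": 0.6},{"translation": [0,0,-0.8],"spin": 0,"gripper": 0.6},{"translation": [0,0,-0.8],"spin": 0,"gripper": 0.45},{"translation": [0,0,-0.8],"spin": 0,"gripper": 0.45},{"translation": [0,0,-0.5],"spin": 0,"gripper": 0.45},{"translation": [0,0,0],"spin": 0,"gripper": 0.45},{"translation": [0,0,0],"spin": 0,"gripper": 0.45}]}}

```text
t: 27.27
tool_pos: [0.4361, -0.2003, 0.2798]
ee_rot: [[-0.995, 0.097, 0.003], [0.097, 0.995, -0.0], [-0.003, -0.0, -1.0]]
wrist_force: [-1.0, -0.2, -0.8]
gripper_width: 0.0395
grasp_force: 0.0
```

Emit:
{"method": "play_rows", "body": {"rows": [{"translation": [0,0,0],"spin": -0.4,"gripper": 0.36},{"translation": [-0.427,0.73,0],"spin": 0,"gripper": 0.36},{"translation": [-0.427,0.73,0],"spin": 0,"gripper": 0.36},{"translation": [-0.427,0.73,0],"spin": 0,"gripper": 0.36},{"translation": [-0.427,0.73,0],"spin": 0,"gripper": 0.36},{"translation": [-0.427,0.73,0],"spin": 0,"gripper": 0.36},{"translation": [-0.427,0.73,0],"spin": 0,"gripper": 0.36},{"translation": [-0.427,0.73,0],"spin": 0,"gripper": 0.36},{"translation": [-0.427,0.73,0],"spin": 0,"gripper": 0.36},{"translation": [-0.427,0.73,0],"spin": 0,"gripper": 0.36},{"translation": [-0.427,0.73,0],"spin": 0,"gripper": 0.36},{"translation": [-0.427,0.73,0],"spin": 0,"gripper": 0.36},{"translation": [0,0,0],"spin": 0,"gripper": 0.36},{"translation": [0,0,0],"spin": 0,"gripper": 0.36},{"translation": [0,0,0],"spin": 0,"gripper": 0.36}]}}

```text
t: 28.52
tool_pos: [0.6406, 0.1089, 0.2768]
ee_rot: [[-0.998, 0.057, -0.004], [0.057, 0.998, -0.002], [0.004, -0.002, -1.0]]
wrist_force: [0.5, -0.4, -0.1]
gripper_width: 0.0314
grasp_force: 0.0
```

```bash
python3 look.py; python3 - <<'E'
from h import *
for nm in ('scene','top'):
    p=capture(nm);X,u,v=pts(p,np.ones((384,512),bool));c=cv2.cvtColor(p['img'],cv2.COLOR_RGB2HSV)[v,u].astype(int)
    k=(X[:,0]>.35)&(X[:,0]<.52)&(X[:,1]>-.27)&(X[:,1]<-.12)&(X[:,2]>.055)&(X[:,2]<.07)&(c[:,0]>18)&(c[:,0]<38)&(c[:,1]>100)
    print(nm,'rib',k.sum(),cv2.minAreaRect(np.float32(X[k][:,:2])))
E
```

```text
tcp [0.6406 0.1089 0.2768] yaw 86.72 0.031361999289499065 [ 0.5 -0.4 -0.1]
scene offcut 14 [ 0.535 -0.317  0.021] hue 19.0
scene offcut 27 [ 0.558 -0.311  0.018] hue 16.0
scene offcut 75 [ 0.579 -0.338  0.012] hue 18.0
top offcut 37 [ 0.578 -0.334  0.013] hue 16.0
scene rib 161 ((0.43325284123420715, -0.20155297219753265), (0.022579776123166084, 0.054487768560647964), 83.78829956054688)
top rib 130 ((0.4328729510307312, -0.2008349746465683), (0.022230036556720734, 0.055828265845775604), 82.77433776855469)
```

Emit:
{"method": "play_rows", "body": {"rows": [{"translation": [0,0,0.5],"spin": 0,"gripper": 0.36},{"translation": [0,0,0.5],"spin": 0,"gripper": 0.36},{"translation": [0,0,0.5],"spin": 0,"gripper": 0.36},{"translation": [0,0,0.5],"spin": 0,"gripper": 0.36},{"translation": [0,0,0.5],"spin": 0,"gripper": 0.36},{"translation": [0,0,0.3],"spin": 0,"gripper": 0.36},{"translation": [0,0,0.14],"spin": 0,"gripper": 0.36},{"translation": [0,0,0],"spin": 0,"gripper": 0.36},{"translation": [0,0,0],"spin": 0,"gripper": 0.36},{"translation": [0,0,0],"spin": 0,"gripper": 0.15},{"translation": [0,0,0],"spin": 0,"gripper": 0.15},{"translation": [0,0,0],"spin": 0,"gripper": 0.15},{"translation": [0,0,0],"spin": 0,"gripper": 0.15},{"translation": [0,0,0],"spin": 0,"gripper": 0.15}], "grip_force": 8}}

```text
t: 29.88
tool_pos: [0.6422, 0.1098, 0.1625]
ee_rot: [[-0.998, 0.057, 0.002], [0.057, 0.998, 0.0], [-0.002, 0.001, -1.0]]
wrist_force: [0.2, 0.1, 5.0]
gripper_width: 0.022
grasp_force: 8.0
```

Emit:
{"method": "play_rows", "body": {"rows": [{"translation": [0.237,0,-0.084],"spin": 0,"gripper": 0.15},{"translation": [0.243,0,-0.064],"spin": 0,"gripper": 0.15},{"translation": [0.247,0,-0.044],"spin": 0,"gripper": 0.15},{"translation": [0.25,0,-0.024],"spin": 0,"gripper": 0.15},{"translation": [0.251,0,-0.003],"spin": 0,"gripper": 0.15},{"translation": [0.251,0,0.018],"spin": 0,"gripper": 0.15},{"translation": [0.248,0,0.038],"spin": 0,"gripper": 0.15},{"translation": [0.244,0,0.058],"spin": 0,"gripper": 0.15},{"translation": [0.238,0,0.079],"spin": 0,"gripper": 0.15},{"translation": [0.231,0,0.098],"spin": 0,"gripper": 0.15},{"translation": [0.223,0,0.117],"spin": 0,"gripper": 0.15},{"translation": [0.212,0,0.135],"spin": 0,"gripper": 0.15},{"translation": [0.2,0,0.152],"spin": 0,"gripper": 0.15},{"translation": [0,0,0],"spin": 0,"gripper": 0.15},{"translation": [0,0,0],"spin": 0,"gripper": 0.15},{"translation": [0,0,0],"spin": 0,"gripper": 0.15}]}}

```text
t: 31.22
tool_pos: [0.5179, 0.1176, 0.142]
ee_rot: [[-0.998, 0.056, -0.001], [0.056, 0.998, 0.001], [0.001, 0.001, -1.0]]
wrist_force: [1.3, 4.9, 1.9]
gripper_width: 0.0213
grasp_force: 8.0
```

Emit:
{"method": "play_rows", "body": {"rows": [{"translation": [0.08,0,0.05],"spin": 0,"gripper": 0.15},{"translation": [0.08,0,0.05],"spin": 0,"gripper": 0.15},{"translation": [0,0,0],"spin": 0,"gripper": 0.15}]}}

```text
t: 31.47
tool_pos: [0.514, 0.1179, 0.1391]
ee_rot: [[-0.998, 0.057, 0.005], [0.057, 0.998, 0.002], [-0.005, 0.002, -1.0]]
wrist_force: [3.8, 4.8, 3.9]
gripper_width: 0.0204
grasp_force: 7.3
```

Emit:
{"method": "play_rows", "body": {"rows": [{"translation": [0,0,0],"spin": 0,"gripper": 0.36},{"translation": [0,0,0],"spin": 0,"gripper": 0.36},{"translation": [0,0,0],"spin": 0,"gripper": 0.36},{"translation": [0,0,-0.3],"spin": 0,"gripper": 0.36},{"translation": [0,0,-0.6],"spin": 0,"gripper": 0.36},{"translation": [0,0,-0.8],"spin": 0,"gripper": 0.36},{"translation": [0,0,-0.8],"spin": 0,"gripper": 0.36},{"translation": [0,0,-0.8],"spin": 0,"gripper": 0.36},{"translation": [-0.8,0,0],"spin": 0,"gripper": 0.36},{"translation": [-0.8,0,0],"spin": 0,"gripper": 0.36},{"translation": [-0.8,0,0],"spin": 0,"gripper": 0.36},{"translation": [-0.8,0,0],"spin": 0,"gripper": 0.36},{"translation": [-0.8,0,0],"spin": 0,"gripper": 0.36},{"translation": [0,0,0],"spin": 0,"gripper": 0.36},{"translation": [0,0,0],"spin": 0,"gripper": 0.36}]}}

```text
t: 32.72
tool_pos: [0.6717, 0.1064, 0.2676]
ee_rot: [[-0.998, 0.059, -0.005], [0.059, 0.998, -0.002], [0.005, -0.003, -1.0]]
wrist_force: [0.4, 0.7, -0.4]
gripper_width: 0.0318
grasp_force: 0.0
```

```bash
sed -i 's/s=least_squares(f,\[.598,.112,.4,/s=least_squares(f,[.598,.112,-.6,/' fit2.py; sed -i 's/(k\[:,2\]>.14)/(k[:,2]>.13)/' fit2.py; python3 fit2.py; python3 door.py; python3 look.py; python3 -c "
from h import *
p=capture('scene');cv2.imwrite('pics/end.png',cv2.resize(p['img'][90:384,130:400][:,:,::-1],None,fx=2,fy=2,interpolation=cv2.INTER_CUBIC))"
```

```text
hinge [0.5994 0.1144] dz -0.0002 damper 0.002 mark 0.98 rms 1.42 1157 288
hinge [0.5996 0.1129] dz -0.0001 damper -0.001 mark 0.987 rms 1.33 1157 288
hinge [0.5997 0.1114] dz 0.0001 damper -0.003 mark 0.994 rms 1.21 1157 288
hinge [0.5995 0.1145] dz -0.0001 damper 0.0 mark 0.98 rms 1.48 1141 293
hinge [0.5996 0.113 ] dz 0.0 damper -0.002 mark 0.987 rms 1.39 1141 293
hinge [0.5998 0.1115] dz 0.0002 damper -0.005 mark 0.993 rms 1.25 1141 293
hinge [0.5972 0.1132] dz -0.0002 damper -0.007 mark 1.003 rms 1.84 78 16
hinge [0.5972 0.1122] dz -0.0002 damper -0.006 mark 1.008 rms 1.96 78 16
hinge [0.5971 0.1101] dz -0.0001 damper -0.009 mark 1.011 rms 2.0 78 16
scene 60 ang 0.022585748018577916 [0.5583018  0.27963588] [0.55260217 0.23694869] [0.56328753 0.33955895]
top 354 ang 0.06140383593114743 [0.56352306 0.33608717] [0.55229394 0.24206174] [0.57526722 0.43300963]
[0.67081394 0.10813068 0.27056914] [ 0.54932018 -0.96243911  0.12446313]
tcp [0.6708 0.1081 0.2706] yaw 86.77 0.03132285622543578 [ 0.5 -1.   0.1]
scene offcut 13 [ 0.535 -0.316  0.021] hue 19.0
scene offcut 27 [ 0.558 -0.311  0.018] hue 16.0
scene offcut 72 [ 0.58  -0.338  0.011] hue 18.0
top offcut 37 [ 0.578 -0.335  0.013] hue 16.0
```

View pics/end.png

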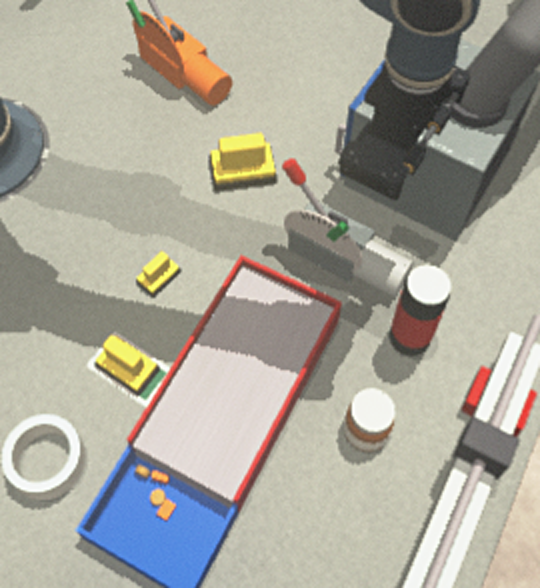

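The lever is at idle with its knob at (293,172). The scraper stands on the mark at (128,362), all four offcuts are in the tray around (158,488), and the door is shut.

```bash
python3 -c "
from workcell import finish_job
print(finish_job())"
```

```text
the job is handed in; nothing more can be done
None
```

The job is done and handed in, but no verdict came back: the door is shut, the damper was set in line and later pulled back to idle, all four offcuts are in the tray, the middle-sized scraper stands on its mark, and the spray can, jar and tape roll were left alone.

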